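Check a dial scale: hang the clean weight with the fork and set the pointer

ROBOT

A 7-joint arm with a two-finger parallel gripper is mounted at the origin on a cart in front of the work surface, level with it; the furniture and walls round the work are solid. World frame = base frame: x ahead of the robot, y to its left, z up, the work surface at z = 0. Lengths are in mm, angles in rad, forces in N, time in s.
With the tool pointing down it reaches from about 400 to 900 mm from the base axis. Payload 5.6 kg.
Tool frame: the origin (TCP) lies midway between the tips of the shut fingers; the grasp point (between the pads) lies behind it (manip.tcp_to_grasp is the z of the grasp point in the tool frame, in mm); z points along the fingers, y is the direction in which the jaws open and shut (so a half turn about z gives the same grasp; the last joint's range is limited). The gripper opens to 92 mm and grips with 3 to 60 N. Pads are 20 mm wide; open, the fingers measure 128 mm over their backs; the gripper's body (75 mm by 189 mm) begins 69 mm behind the grasp point.
Start: joints at [-1.152, 0.468, -0.012, 1.603, 0.006, 1.071, -0.056], TCP at [289.654, 581.902, 214.592] pointing down, gripper open.
Joint ranges: [-2.53, 2.53], [-0.31, 2.02], [-1.57, 1.55], [0.28, 2.44], [-1.29, 4.43], [0.15, 1.84], [-2.92, 2.92]. Speed limits (rad/s): [2.57, 2.57, 3.14, 3.14, 3.14, 3.14, 3.14].

INTERFACE

Orientations are given as a unit quaternion [w, x, y, z].
In Python, from station import manip gives the robot as it stands. The module is installed in compiled form; this text tells all that it offers.
- The arm moves only by the tool carry_out, never from a script. Its argument "targets" is a list of rows, each a list of 7 numbers: the opening in per cent of the stroke, from 0 (shut) to 100 (fully open), then the shift along the tool's x, y, z in units of 40 mm (1.0 is 40 mm), then the turn, a rotation vector about the tool's x, y, z in units of 5 degrees (1.0 is 5 degrees). In form: [[claw, dx, dy, dz, wx, wy, wz], ...]. A call has 1 to 20 rows; each row shifts and turns the commanded pose from where the row before left it, along the tool's axes as they then stand; what a row does not reach is not made up. A row lasts 1/10 s, in which the tool goes at most 50 mm and 8.59 degrees, less where a joint would pass 70% of its speed; a pose out of reach is approached as far as the arm can. A call is refused whole if a number of a shift passes 1 or a number of a turn 1, either way. A call with a gripper value outside its range is refused whole. The fingers move at their own pace and stop on an object; "squeeze" is the grip in N (left out, the last holds). Time passes only in rows, so rows that do not move let the fingers close. It gives the time, the measured TCP pose, the force and the opening at its end, in the units of the state.
- manip.observe(): the state, without advancing time (a new reading comes with each control period).
- manip.grab_frame(name): name is "scene" or "top" or "wrist"; returns the picture (400x640x3 uint8, red, green, blue); there is no depth.
- manip.camera_params(name): a dict with "fx", "fy", "cx", "cy" (pixels), "dist_coeffs" ([k1, k2, p1, p2, k3] as OpenCV has them; the pictures are not rectified), "T" (4x4, takes a point from camera to world coordinates). Camera axes: x right, y down, z forward; pixel columns grow to the right and rows downward; lengths in mm; the calibration is good to about 2 mm. A picture is of the moment at which its call begins: read the wrist's pose just before it. camera_params takes no time and is no camera call; for the wrist camera it gives the pose at the moment of the call.
- manip.job_done(): hands the job in, once; it reports no verdict.
The state is a dict: "time": time; "joint_positions": joint angles; "qd": joint speeds; "joint_torque": joint torques, N m; "tcp_pos": TCP position; "tool_rot": TCP orientation; "contact_force": force on the tool from outside, world axes, zero at the start; "wrist_torque": the same for the moment, N m; "width": finger opening in mm.
Only numpy, scipy, OpenCV 4.12 (cv2) and the standard library are available. Lean on these libraries where they do the work, as an engineer would, in place of code of your own. Each camera call takes 0.05 s, during which the arm holds its last target. There are 200 camera calls.

TASK

Check the dial scale before opening: use the weight fork to lift the largest check weight by its ring and hang it on the scale's slanted hook, resting in the bend at the foot of the peg; keep fingers off the polished weights. Take the fork out, lay it flat on the table, then turn the adjusting knob, which turns the dial's face, until the bold mark stands under the pointer. Leave the two smaller weights standing on their rest and the dish, stone, loupe and jar where they are.

Things in the scene. Friction and masses are not known exactly. Their poses are not given: they have to be found in the camera images.
- fork: weight fork, 56-91 g, lying flat: dark wooden handle 100 x 16 x 22 mm (long, wide, high; take it from above across the 16 mm) with a two-pronged steel fork in front. Origin: centre of the handle's underside; x along the handle to the prongs, z up. Two parallel prongs, wire 5 mm thick, axes 22 mm apart (17 mm clear), run from a crossbar at x = 76 mm to upturned tips at x = 154 mm
- fork_saddle (a point): midway between the prongs at the bottom of their V-shaped dip, on the wire axes: x = 144, y = 0, z = 5 mm in the fork's frame, axes as the fork's. A ring lifted by the fork settles in the dip. Behind the dip (x = 76 to 134 mm) the wire axes are at z = 13 mm; in front the tips rise to z = 16 mm (tops 18.5 mm), x = 154 mm
- weight_large: the largest polished steel check weight, 120 g: round foot 42 mm across, 20 mm high, with an upright closed ring on top, 75 mm high in all. Origin: centre of the underside; z up; the ring lies in its x-z plane, so its hole is passed along the y axis, from either side. The three weights are alike but for size and stand in any order
- weight_large_ring (a point): centre of the large weight's ring, 47 mm above its underside. Hole 44 mm across, ring wire 6 mm thick. Hanging on both prongs of the fork, this centre is about 16 mm below the fork_saddle point; hanging on the scale's hook it is 18 mm below hook_seat
- weight_medium: middle check weight, 60 g, 34 mm across, 57 mm high, ring hole 32 mm; a bystander. Origin: centre of the underside
- weight_small: smallest check weight, 30 g, 27 mm across, 44 mm high, ring hole 24 mm; a bystander. Origin: centre of the underside
- weight_rest: fixed low wooden rest, 196 x 66 mm, on which the weights stand in a row 60 mm apart along its x axis; floor 8 mm above the table, rims 13 mm high. Origin: centre of the underside. The weights' rings face roughly along its y axis
- scale: fixed grey dial scale: foot 140 x 130 mm, column 78 x 64 mm, 231 mm high. Origin: centre of the foot's underside. The round dial, 100 mm across, is on the front: centre 40 mm ahead (-x) of the origin, 192 mm up; it looks along -x and 0.87 rad upward; its top edge is about 235 mm up. The load hook comes out of the +y side; the adjusting knob is on top
- load_hook: the scale's sprung load hook, steel rod 8 mm thick: leaves the column's side (y = 32 mm) level, 118 mm up, bends at y = 64 mm and rises outward from there as a straight peg 46 mm long, 0.70 rad (40 deg) above level. It gives straight down 5.9 mm per N (7 mm under the large weight, which turns the pointer 1.5 rad clockwise), stop at 16 mm. Origin and axes: the scale's, shifting down with load
- hook_seat (a point): the bend of the load hook, at the foot of the slanted peg, on the rod's axis: where the ring has to rest. Axes as the scale's
- peg_tip (a point): tip end of the slanted peg, on the rod's axis; from hook_seat to peg_tip is the direction of the peg (0, 35, 30 mm in the scale's frame)
- adjust_knob (a joint): adjusting knob on top of the scale, rad: vertical axis, grows clockwise seen from above, limits -1.9 and 1.4; friction (0.035 N m) holds it where it is left. Clockwise turns the dial's face with the bold mark clockwise too, half as far as the knob. Bar grip 42 mm long, 12 mm wide, 22 mm high on a round skirt; at 0 the bar lies along the scale's x axis, and it turns with the knob
- knob_grip (a point): on the knob's axis at the middle of the bar grip, which reaches from 12 mm below (skirt) to 9 mm above this point; 30 mm behind the scale's origin, 249 mm above the table
- pointer_tip (a point): a point near the end of the black pointer, 36 mm from the dial's centre. The pointer turns about the dial's axis with the load only; under the large weight it stands about at twelve o'clock
- check_mark (a point): point on the dial's turning white face, 36 mm from its centre, at the bold black mark (5 mm wide; the finer ticks are 0.15 rad apart). It lies at the level of the pointer, so pointer_tip meets it when the pointer stands on the mark; with the knob at 0 the mark is at twelve o'clock, at first it stands anticlockwise of that
- sorting_dish: steel dish 101 mm across, 21 mm high; a bystander. Origin: centre of the underside
- palm_stone: polished stone 48 x 35 x 24 mm; a bystander. Origin: centre of the underside
- loupe: folded steel loupe 25 x 45 x 14 mm; a bystander. Origin: centre of the underside
- gem_jar: small round black jar 33 mm across, 22 mm high; a bystander. Origin: centre of the underside

How it is judged (in metres and radians):
On the way, in this order (a step that is already met when the one before it is completed fails the run):
1. the large weight hangs on the fork, lifted clear of its rest (contact force between fork and weight_large above 0.6 N and height (world z) of weight_large above 0.025 m), for 0.2 s.
2. the large weight hangs by its ring in the bend of the load hook and the fork no longer touches it (y of weight_large_ring in the frame of hook_seat between -0.016 and 0.016 m and x of weight_large_ring in the frame of hook_seat between -0.012 and 0.012 m and z of weight_large_ring in the frame of hook_seat between -0.026 and -0.01 m and contact force between weight_large and load_hook above 0.8 N and contact force between fork and weight_large below 0.1 N), for 0.2 s.
3. the fork lies flat on the table, let go (height (world z) of fork below 0.03 m and angle between fork's own z axis and vertical below 0.2 rad and contact force between the fingers and fork below 0.1 N), for 0.2 s.
4. the bold mark stands under the pointer (distance between pointer_tip and check_mark below 0.0035 m), for 0.2 s.
At the end, for the whole second after the job is handed in: the large weight hangs at rest by its ring in the bend of the load hook (within 16 mm along it), free of the fork; the pointer tip is within 3.5 mm of the mark; the fork lies flat on the table (tilt under 0.2 rad, at most 30 mm up), at rest (all of step 2 and distance between pointer_tip and check_mark below 0.0035 m and linear speed of each of weight_large, fork below 0.02 m/s and height (world z) of fork below 0.03 m and angle between fork's own z axis and vertical below 0.2 rad); the robot touches nothing.
It fails at once if the gripper or arm touches a check weight (contact force between any of the fingers, the arm and weight_large above 0.2 N or contact force between any of the fingers, the arm and weight_medium above 0.2 N or contact force between any of the fingers, the arm and weight_small above 0.2 N).
It fails at once if a smaller weight is shifted more than 25 mm or tipped over (distance of any of weight_medium, weight_small from where it was at the start of the episode above 0.025 m or angle between any of weight_medium, weight_small's own z axis and vertical above 0.6 rad).
It fails at once if the dish, stone, loupe or jar is shifted more than 30 mm (distance of any of sorting_dish, palm_stone, loupe, gem_jar from where it was at the start of the episode above 0.03 m).
It also fails if it takes over 69 s, if anything falls off the work surface, if the arm or the gripper's body presses on something with over 40 N, if the wrist force passes 120 N, or if a joint passes its speed limit or range.

## Working session

There is one attempt and no reset: what is moved stays moved. The work goes in short steps, Python scripts to look and compute and a tool call to move; the robot and the scene stay as the last step left them, time stands still between calls to the robot, and variables do not carry over. Pictures are saved under pics/ and viewed, about 8 in all and at most 12, crops included, and the job is handed in when it is done.

Besides the shell and the picture viewer there is one more tool, called after "Emit:" as name([rows], argument=value, ...), one row to a line, values as JSON. carry_out: Moves the arm, as the interface text tells. Its arguments: {"type":"object","properties":{"targets":{"type":"array","items":{"type":"array","items":{"type":"number"}}},"squeeze":{"type":"number"}},"required":["targets"]}

```bash
mkdir -p pics; cat > h.py <<'E'
import numpy as np, cv2
from station import manip
from scipy.spatial.transform import Rotation as R
def cam(n):
    p=manip.camera_params(n); K=np.array([[p['fx'],0,p['cx']],[0,p['fy'],p['cy']],[0,0,1.]])
    return K,np.array(p['dist_coeffs'],float),np.array(p['T'],float)
def snap(n,f):
    c=cam(n); im=manip.grab_frame(n); cv2.imwrite('pics/'+f+'.png',im[:,:,::-1]); np.savez('pics/'+f+'.npz',K=c[0],d=c[1],T=c[2]); return im
def load(f):
    z=np.load('pics/'+f+'.npz'); return z['K'],z['d'],z['T']
def ray(c,uv):
    K,d,T=c; q=cv2.undistortPoints(np.array([[uv]],float),K,d)[0,0]
    v=T[:3,:3]@np.array([q[0],q[1],1]); return T[:3,3],v/np.linalg.norm(v)
def onz(c,uv,z):
    o,v=ray(c,uv); return o+v*(z-o[2])/v[2]
def tri(*cu):
    A=np.zeros((3,3));b=np.zeros(3);L=[]
    for c,uv in cu:
        o,v=ray(c,uv);M=np.eye(3)-np.outer(v,v);A+=M;b+=M@o;L.append((M,o))
    p=np.linalg.solve(A,b); return p,[round(float(np.linalg.norm(M@(p-o))),1) for M,o in L]
def proj(c,P):
    K,d,T=c; Ti=np.linalg.inv(T); r=cv2.Rodrigues(Ti[:3,:3])[0]
    return cv2.projectPoints(np.array(P,float).reshape(-1,3),r,Ti[:3,3],K,d)[0].reshape(-1,2)
def tool():
    s=manip.observe(); q=s['tool_rot']; return np.array(s['tcp_pos']),R.from_quat([q[1],q[2],q[3],q[0]])
E
python3 - <<'E'
from h import *
np.set_printoptions(precision=3,suppress=True)
s=manip.observe();print(s, manip.tcp_to_grasp)
for n in('scene','top','wrist'):
    snap(n,n+'0'); print(n,cam(n)[2][:3],cam(n)[0][0,0])
print(tool()[1].as_matrix())
E
```

```text
{'time': 0.0, 'joint_positions': array([-1.152,  0.468, -0.012,  1.604,  0.006,  1.071, -0.056]), 'qd': array([-0.001,  0.001,  0.   , -0.002, -0.   ,  0.002, -0.   ]), 'joint_torque': array([  0.   , -52.058,  -0.013, -24.374,  -0.057,   0.017,   0.   ]), 'tcp_pos': array([289.437, 581.362, 213.664]), 'tool_rot': array([-0.   ,  0.229,  0.973, -0.001]), 'contact_force': array([ 0.016, -0.347, -0.395]), 'wrist_torque': array([-0.011, -0.016, -0.034]), 'width': 91.8678878948819} -18.700000000000003
scene [[   0.622   -0.335    0.708 -348.553]
 [  -0.783   -0.294    0.549 -690.847]
 [   0.024   -0.895   -0.445  679.615]] 456.7566912539115
top [[   0.014   -0.984    0.175  198.164]
 [  -1.      -0.016   -0.006  -35.805]
 [   0.009   -0.175   -0.985 1798.789]] 511.8607653126968
wrist [[  0.445   0.86    0.247 219.787]
 [  0.895  -0.427  -0.125 616.007]
 [ -0.002   0.277  -0.961 385.044]] 352.147741070367
[[-0.895  0.446 -0.   ]
 [ 0.446  0.895 -0.001]
 [-0.    -0.001 -1.   ]]
```

View pics/scene0.png

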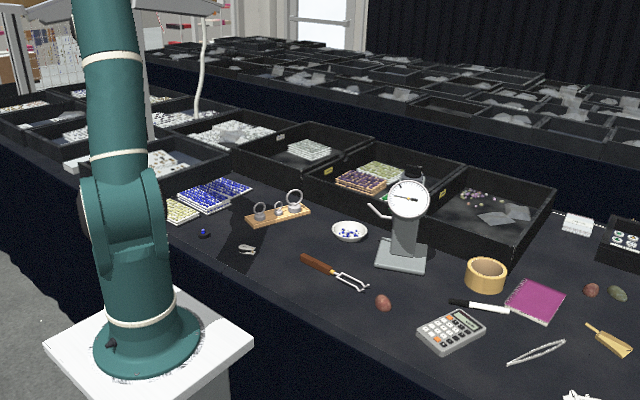

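View pics/top0.png

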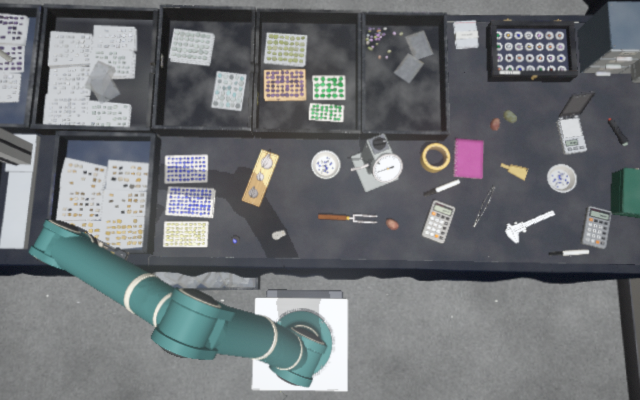

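```bash
python3 - <<'E'
import cv2
a=cv2.imread('pics/top0.png')[130:240,230:410]; cv2.imwrite('pics/top0c.png',cv2.resize(a,None,fx=4.4,fy=4.4,interpolation=cv2.INTER_CUBIC))
a=cv2.imread('pics/scene0.png')[155:305,240:440]; cv2.imwrite('pics/scene0c.png',cv2.resize(a,None,fx=4,fy=4,interpolation=cv2.INTER_CUBIC))
E
```

```text
(no output)
```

View pics/top0c.png

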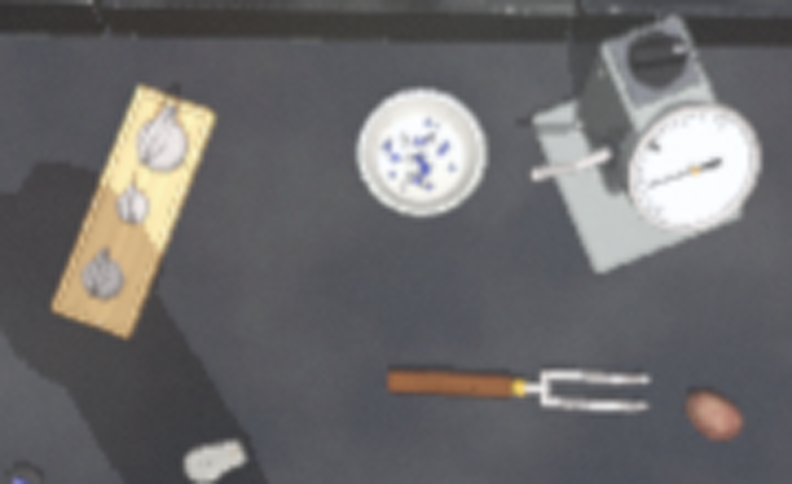

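View pics/scene0c.png

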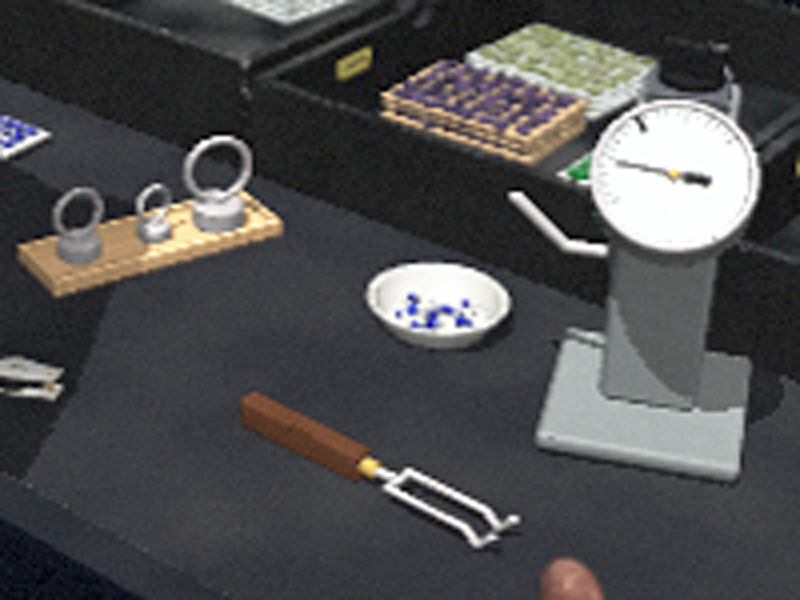

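```bash
cat >> h.py <<'E'
def t(x,y): return (load('top0'),(230+x/4.4-.4,130+y/4.4-.4))
def s(x,y): return (load('scene0'),(240+x/4-.4,155+y/4-.4))
E
python3 - <<'E'
from h import *
np.set_printoptions(precision=1,suppress=True)
P=lambda n,*a:print(n,*tri(*a))
P('handle rear top',t(388,381),s(249,402)); P('ferrule',t(519,388),s(368,467))
P('tipL',t(648,379),s(515,518)); P('tipR',t(648,406),s(497,540))
print('handle rear z22',onz(*t(388,381),22),'front',onz(*t(513,386),22),'crossbar',onz(*t(543,374),13),onz(*t(543,405),13),'tips',onz(*t(648,379),16),onz(*t(648,406),16))
P('ringtop L',t(174,92),s(220,139)); P('ringtop M',t(110,252),s(80,190));P('ringtop S',t(132,185),s(155,186))
print('rest corners z13',[onz(*t(*q),13)[:2] for q in((140,84),(216,112),(128,338),(52,308))])
P('rest cornR',t(216,112),s(283,225));P('rest cornL',t(52,308),s(20,252)); 
P('pegtip',t(537,174),s(513,194)); P('knob',t(658,55),s(695,50)); P('dial c',t(694,169),s(675,174)); 
print('bend z118',onz(*s(568,245),118)); 
print('foot c', [tri(t(*a),s(*b)) for a,b in(((600,272),(540,435)),((743,215),(738,470)))])
print('stone',onz(*t(714,415),12),'dish',onz(*t(423,152),10),'loupe',onz(*t(215,461),7))
E
```

```text
handle rear top [431.7 -53.9  12.8] [2.5, 2.5]
ferrule [ 426.4 -157.2   11.8] [0.5, 0.5]
tipL [ 434.5 -259.6   17.6] [0.6, 0.6]
tipR [ 413.6 -260.2   13.9] [1.0, 1.0]
handle rear z22 [428.7 -51.9  22. ] front [ 426.3 -151.3   22. ] crossbar [ 437.5 -175.8   13. ] [ 412.6 -175.9   13. ] tips [ 434.4 -259.4   16. ] [ 412.8 -259.2   16. ]
ringtop L [639.7 129.3  74.7] [12.6, 12.6]
ringtop M [517.9 171.5  61.5] [5.6, 5.6]
ringtop S [577.6 155.3  47.3] [2.1, 2.1]
rest corners z13 [array([671. , 153.8]), array([648.5,  91.2]), array([461.4, 156.5]), array([484.7, 218.1])]
rest cornR [651.   91.    6.2] [1.0, 1.0]
rest cornL [487.6 218.2   3.7] [1.8, 1.8]
pegtip [ 570.5 -160.5  148.9] [0.2, 0.2]
knob [ 636.7 -240.5  250.7] [2.5, 2.5]
dial c [ 564.9 -271.7  201.6] [1.5, 1.5]
bend z118 [ 585.6 -196.1  118. ]
foot c [(array([ 521.7, -222.7,   15. ]), [1.6, 1.6]), (array([ 570.3, -338.4,   14.3]), [1.4, 1.4])]
stone [ 406.9 -312.2   12. ] dish [618.6 -77.9  10. ] loupe [364.5  84.6   7. ]
```

View pics/wrist0.png

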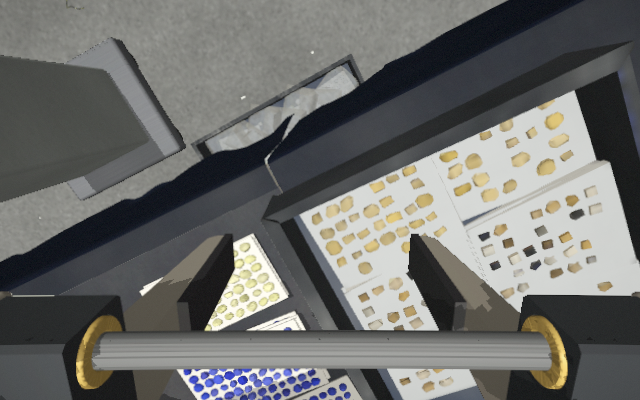

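Emit:
carry_out([
  [100,0,0,0,0,0,1],
  [100,0,0,0,0,0,1],
  [100,0,0,0,0,0,1],
  [100,0,0,0,0,0,1],
  [100,0,0,0,0,0,1],
  [100,0,0,0,0,0,1],
  [100,0,0,0,0,0,1],
  [100,0,0,0,0,0,1],
  [100,0,0,0,0,0,1],
  [100,0,0,0,0,0,1],
  [100,0,0,0,0,0,1],
  [100,0,0,0,0,0,1],
  [100,0,0,0,0,0,1],
])

```text
time: 1.45
tcp_pos: [289.5, 581.7, 214.2]
tool_rot: [0.0, 0.717, 0.697, -0.0]
contact_force: [0.9, -0.3, -0.6]
width: 92.2
```

Emit:
carry_out([
  [100,-0.98,0.5,0,0,0,0],
  [100,-0.98,0.5,0,0,0,0],
  [100,-0.98,0.5,0,0,0,0],
  [100,-0.98,0.5,0,0,0,0],
  [100,-0.98,0.5,0,0,0,0],
  [100,-0.98,0.5,0,0,0,0],
  [100,-0.98,0.5,0,0,0,0],
  [100,-0.98,0.4,0,0,0,0],
  [100,-0.98,0,0,0,0,0],
  [100,-0.98,0,0,0,0,0],
  [100,-0.98,0,0,0,0,0],
  [100,-0.98,0,0,0,0,0],
  [100,-0.98,0,0.35,0,0,0],
  [100,-0.98,0,0.35,0,0,0],
  [100,-0.98,0,0.35,0,0,0],
  [100,-0.98,0,0.35,0,0,0],
  [100,-0.98,0,0.35,0,0,0],
  [100,-0.98,0,0.35,0,0,0],
  [100,0,0,0,0,0,0],
])

```text
time: 3.35
tcp_pos: [425.8, -132.4, 129.5]
tool_rot: [0.0, 0.719, 0.695, -0.002]
contact_force: [-1.1, -0.0, 0.0]
width: 92.0
```

```bash
python3 - <<'E'
from h import *
np.set_printoptions(precision=3,suppress=True)
p,r=tool(); print(p); print(r.as_matrix()); print(manip.observe()['time'],manip.observe()['joint_positions'])
snap('wrist','w1')
c=load('top0')
print('wall',onz(c,(200,133),80),'divider',onz(c,(156,133),80),'tray',[onz(c,q,15)[:2] for q in((165,155),(207,155),(207,182),(166,212))], tri((c,(257,131)),(load('scene0'),(303,173))))
E
```

```text
[ 425.834 -132.399  129.493]
[[ 0.034  0.999 -0.002]
 [ 0.999 -0.034 -0.002]
 [-0.002 -0.002 -1.   ]]
3.35 [-0.306  0.273  0.613  2.189 -0.227  0.742  0.424]
wall [705.338 360.644  80.   ] divider [702.303 511.365  80.   ] tray [array([640.97 , 495.033]), array([643.712, 346.584]), array([545.542, 341.594]), array([436.477, 478.193])] (array([708.92 , 164.685,  96.352]), [3.5, 3.5])
```

View pics/w1.png

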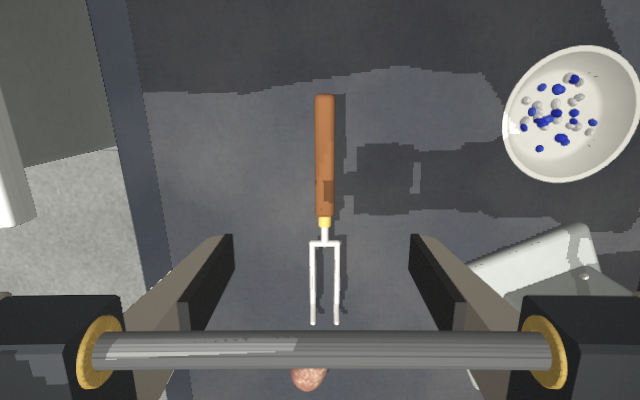

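```bash
python3 - <<'E'
from h import *
np.set_printoptions(precision=1,suppress=True)
c=load('w1')
a=onz(c,(324.5,96),22);b=onz(c,(324.5,217),22);print(a,b,(a+b)/2,np.linalg.norm(a-b),np.degrees(np.arctan2(*(b-a)[1::-1])))
print('tips',onz(c,(313.5,324),16),onz(c,(336.5,324),16),'xbar',onz(c,(324.5,243),13))
p,r=tool()
print('rear',tri((c,(324.5,96)),t(388,381)),'front',tri((c,(324.5,217)),t(513,386)))
m=(a+b)/2;d=(b-a)/np.linalg.norm(b-a); g=m+25*d; g[2]=3
print('tool delta/40',r.inv().apply(g-p)/40)
# where would held prongs be seen: fork pts in tool frame with grip at x=25, tool z of wire
for X in(76,100,144,154): print(X,proj(c,[p+r.apply([-(X-25),0,-3+h]) for h in(-13,-5)]).ravel())
E
```

```text
[431.  -55.1  22. ] [ 428.  -152.1   22. ] [ 429.5 -103.6   22. ] 97.08408619232036 -91.77607571457933
tips [ 414.4 -259.7   16. ] [ 435.9 -260.4   16. ] xbar [ 427.2 -179.5   13. ]
rear (array([431.2, -53.6,   2.4]), [1.5, 1.5]) front (array([ 427.1, -151.7,   22. ]), [0.9, 0.9])
tool delta/40 [0.  0.1 3.2]
76 [322.1 348.6 322.  338.3]
100 [322.2 386.6 322.1 375.2]
144 [322.3 450.7 322.3 437.4]
154 [322.3 464.3 322.3 450.6]
```

Emit:
carry_out([
  [100,0,0.08,0.8,0,0,0],
  [100,0,0,0.8,0,0,0],
  [100,0,0,0.8,0,0,0],
  [100,0,0,0.5,0,0,0],
  [100,0,0,0.25,0,0,0],
  [100,0,0,0,0,0,0],
])

```text
time: 4.0
tcp_pos: [430.4, -126.5, 3.9]
tool_rot: [-0.001, 0.716, 0.698, -0.0]
contact_force: [-1.1, 0.3, 0.6]
width: 92.2
```

Emit:
carry_out([
  [8,0,0,0,0,0,0],
  [8,0,0,0,0,0,0],
  [8,0,0,0,0,0,0],
  [8,0,0,0,0,0,0],
  [8,0,0,0,0,0,0],
  [8,0,0,0,0,0,0],
  [8,0,0,0,0,0,0],
  [8,0,0,0,0,0,0],
], squeeze=55)

```text
time: 4.8
tcp_pos: [430.7, -127.5, 4.6]
tool_rot: [-0.0, 0.716, 0.698, -0.0]
contact_force: [0.6, 0.4, 0.4]
width: 29.9
```

```bash
python3 - <<'E'
from h import *
np.set_printoptions(precision=3,suppress=True)
p,r=tool(); print(p); print(r.as_matrix()); s=manip.observe();print(s['width'],s['contact_force'],s['time'])
E
```

```text
[ 430.742 -127.533    4.563]
[[ 0.026  1.    -0.   ]
 [ 1.    -0.026  0.   ]
 [ 0.    -0.    -1.   ]]
29.87464775129404 [0.558 0.38  0.399] 4.8
```

Emit:
carry_out([
  [5,0,0,0,0,0,0],
  [5,0,0,0,0,0,0],
  [5,0,0,0,0,0,0],
  [5,0,0,0,0,0,0],
  [5,0,0,0,0,0,0],
], squeeze=55)

```text
time: 5.3
tcp_pos: [430.8, -127.6, 4.6]
tool_rot: [-0.0, 0.716, 0.698, -0.0]
contact_force: [-0.3, -0.2, -1.1]
width: 15.6
```

Emit:
carry_out([
  [5,0,0,-0.5,0,0,0],
  [5,0,0,-0.8,0,0,0],
  [5,0,0,-0.9,0,0,0],
  [5,0,0,-0.9,0,0,0],
  [5,0,0,-0.9,0,0,0],
  [5,0,0,-0.6,0,0,0],
  [5,0,0,0,0,0,0],
])

```text
time: 6.0
tcp_pos: [432.9, -127.8, 191.4]
tool_rot: [0.002, 0.716, 0.698, 0.003]
contact_force: [0.6, 0.2, -0.3]
width: 15.5
```

Emit:
carry_out([
  [5,0.9,0,0,0,0,0],
  [5,0.9,0.8,0,0,0,0],
  [5,0.9,0.9,0,0,0,0],
  [5,0.9,0.9,0,0,0,0],
  [5,0.9,0.9,0,0,0,0],
  [5,0,0.6,0,0,0,0],
  [5,0,0,0,0,0,0],
])

```text
time: 6.7
tcp_pos: [599.0, 47.5, 186.3]
tool_rot: [0.0, 0.715, 0.699, -0.001]
contact_force: [-0.9, -0.9, -0.7]
width: 15.4
```

```bash
python3 - <<'E'
from h import *
np.set_printoptions(precision=3,suppress=True)
p,r=tool(); print(p); im=snap('wrist','w2'); print(proj(load('w2'),[[623,135,8],[623,135,83],[566,155,10]]))
E
```

```text
[598.987  47.542 186.267]
[[344.419  84.194]
 [350.808  81.07 ]
 [282.553  62.633]]
```

Emit:
carry_out([
  [5,0.4,0.8,0,0,0,0],
  [5,0.4,0.8,0,0,0,0],
  [5,0,0,0,0,0,0],
])

```text
time: 7.05
tcp_pos: [663.4, 78.5, 187.0]
tool_rot: [-0.0, 0.715, 0.699, 0.0]
contact_force: [-0.3, -0.9, -1.3]
width: 15.2
```

```bash
python3 - <<'E'
from h import *
np.set_printoptions(precision=3,suppress=True)
p,r=tool(); print(p); im=snap('wrist','w3'); print(proj(load('w3'),[[623,135,8],[623,135,83]]))
a=cv2.imread('pics/w2.png');b=cv2.imread('pics/w3.png')
out=[]
for f,i in(('w2',a),('w3',b)):
    q=proj(load(f),[[615,135,40]])[0]; x,y=int(q[0])-100,max(0,int(q[1])-75); x=min(max(x,0),440);print(f,x,y)
    out.append(cv2.resize(i[y:y+150,x:x+200],None,fx=4,fy=4,interpolation=cv2.INTER_CUBIC)[:,:])
cv2.imwrite('pics/w23.png',cv2.resize(np.hstack(out),None,fx=.5,fy=.5)); cv2.imwrite('pics/w2c.png',out[0]);cv2.imwrite('pics/w3c.png',out[1])
E
```

```text
[663.409  78.504 187.001]
[[277.942 119.891]
 [266.46  126.159]]
w2 237 8
w3 164 47
```

View pics/w23.png

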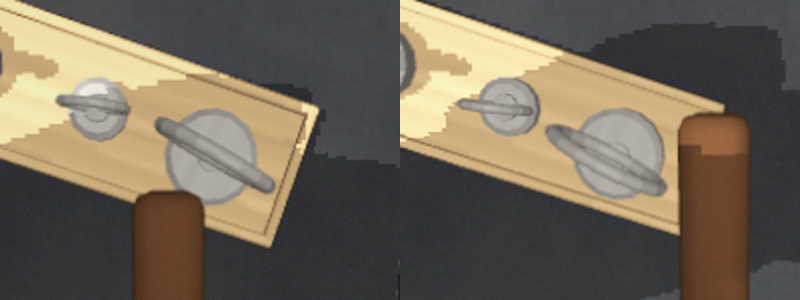

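```bash
python3 - <<'E'
from h import *
np.set_printoptions(precision=1,suppress=True)
A=lambda x,y:(load('w2'),(237+x/2-.4,8+y/2-.4)); B=lambda x,y:(load('w3'),(164+(x-400)/2-.4,47+y/2-.4))
e1=tri(A(158,124),B(549,130));e2=tri(A(273,188),B(664,190));print(e1,e2)
m=(e1[0]+e2[0])/2;d=e2[0]-e1[0];print('ring c',m,np.linalg.norm(d),'ring plane deg',np.degrees(np.arctan2(d[1],d[0])))
print('z55',onz(*A(158,124),55),onz(*A(273,188),55),onz(*B(549,130),55),onz(*B(664,190),55))
print('foot top',tri(A(211,156),B(620,154)),onz(*A(211,156),28),onz(*B(620,154),28))
print('rest corner',tri(A(319,106),B(725,106)))
E
```

```text
(array([596.8, 145.3,  58.9]), [0.2, 0.2]) (array([643.1, 119.7,  58.9]), [0.1, 0.1])
ring c [620.  132.5  58.9] 52.81546717183334 ring plane deg -28.93787472017645
z55 [596.9 145.4  55. ] [643.7 119.5  55. ] [595.9 145.3  55. ] [642.7 119.4  55. ]
foot top (array([620.2, 133. ,  22.1]), [0.5, 0.5]) [619.7 133.3  28. ] [621.2 133.   28. ]
rest corner (array([669.8, 153.4,  14.1]), [0.6, 0.6])
```

Emit:
carry_out([
  [5,0,0,0,0,0,0.9],
  [5,0,0,0,0,0,0.9],
  [5,0,0,0,0,0,0.9],
  [5,0.95,-0.28,0,0,0,0],
  [5,0.95,-0.28,0,0,0,0],
  [5,0.95,-0.28,0,0,0,0],
  [5,0.95,-0.28,0,0,0,0],
  [5,0.95,-0.28,0,0,0,0],
  [5,0,0,0.8,0,0,0],
  [5,0,0,0.8,0,0,0],
  [5,0,0,0,0,0,0],
  [5,0,0,0,0,0,0],
])

```text
time: 8.3
tcp_pos: [656.4, 272.9, 124.8]
tool_rot: [0.0, 0.794, 0.608, -0.001]
contact_force: [0.1, -0.5, 0.2]
width: 15.6
```

```bash
cat >> h.py <<'E'
def fork(x,y=0,z=0,gx=23.9,fz=4.3):
    p,r=tool(); return p+r.apply([-(x-gx),y,-(z-fz)])
E
python3 - <<'E'
from h import *
np.set_printoptions(precision=1,suppress=True)
p,r=tool(); print(p,'saddle',fork(144,0,5),'yaw',np.degrees(np.arctan2(*r.as_matrix()[1::-1,0]))); print('tilt',r.as_matrix()[2])
im=snap('scene','s1');snap('top','t1'); print(proj(load('s1'),[fork(144,0,5),fork(154,11,18),fork(154,-11,18),fork(-50,0,22)]))
print(proj(load('t1'),[fork(144,0,5),fork(154,11,18),fork(154,-11,18),fork(-50,0,22)]))
a=cv2.imread('pics/s1.png')[150:250,230:330]; b=cv2.imread('pics/t1.png')[100:200,200:300]
cv2.imwrite('pics/st1.png',np.hstack([cv2.resize(i,None,fx=4,fy=4,interpolation=cv2.INTER_CUBIC) for i in(a,b)]))
E
```

```text
[656.4 272.9 124.8] saddle [625.2 157.  125.6] yaw 74.92159026492298
tilt [-0. -0. -1.]
[[289.  172.1]
 [293.8 168.5]
 [287.8 170. ]
 [256.8 148.4]]
[[256.5 152.6]
 [259.9 149.3]
 [258.  155.5]
 [200.  135.6]]
```

View pics/st1.png

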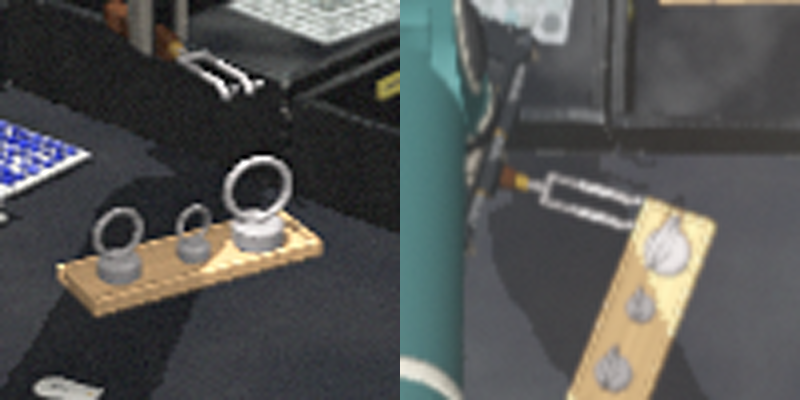

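Emit:
carry_out([
  [5,0,0.03,0.7,0,0,0],
  [5,0,0,0.7,0,0,0],
  [5,0,0,0.48,0,0,0],
  [5,0,0,0,0,0,0],
  [5,0,0,0,0,0,0],
])

```text
time: 8.9
tcp_pos: [659.1, 274.3, 50.5]
tool_rot: [0.0, 0.793, 0.609, 0.001]
contact_force: [1.2, -0.5, -0.1]
width: 15.6
```

```bash
python3 - <<'E'
from h import *
np.set_printoptions(precision=1,suppress=True)
p,r=tool(); s=manip.observe(); d=r.inv().apply(np.array([620,132.5,55])-fork(144,0,5)); print(p,'saddle',fork(144,0,5),'ring rel tool',d,s['contact_force'])
im=snap('scene','s2'); print(proj(load('s2'),[fork(144,0,5),fork(154,11,18.5),fork(154,-11,18.5),[620,132.5,55],[620,132.5,83]]))
a=cv2.imread('pics/s2.png')[160:235,245:335]
cv2.imwrite('pics/s2c.png',cv2.resize(a,None,fx=8,fy=8,interpolation=cv2.INTER_CUBIC))
E
```

```text
[659.1 274.3  50.5] saddle [628.  158.3  51.1] ring rel tool [-27.   -1.1  -3.9] [ 1.2 -0.5 -0.1]
[[289.1 194. ]
 [293.8 190.4]
 [288.  192.1]
 [293.7 196.4]
 [293.7 188.2]]
```

View pics/s2c.png

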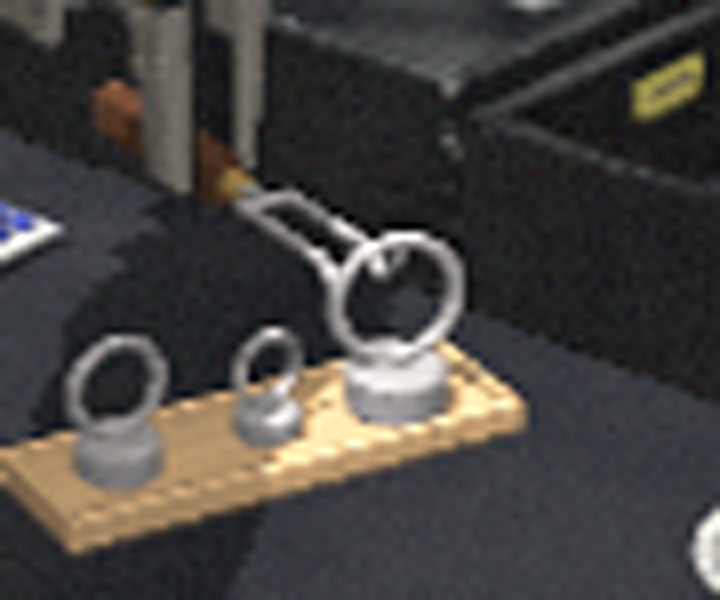

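Emit:
carry_out([
  [5,-0.2,-0.03,0,0,0,0],
  [5,-0.2,0,0,0,0,0],
  [5,-0.2,0,0,0,0,0],
  [5,-0.08,0,0,0,0,0],
  [5,0,0,0,0,0,0],
])

```text
time: 9.45
tcp_pos: [650.2, 247.3, 49.7]
tool_rot: [0.0, 0.794, 0.608, 0.0]
contact_force: [0.8, -0.0, -0.7]
width: 15.4
```

Emit:
carry_out([
  [5,0,0,-0.15,0,0,0],
  [5,0,0,-0.15,0,0,0],
  [5,0,0,-0.1,0,0,0],
  [5,0,0,-0.1,0,0,0],
  [5,0,0,-0.1,0,0,0],
  [5,0,0,-0.1,0,0,0],
  [5,0,0,-0.2,0,0,0],
  [5,0,0,-0.2,0,0,0],
  [5,0,0,-0.2,0,0,0],
  [5,0,0,-0.2,0,0,0],
  [5,0,0,0,0,0,0],
  [5,0,0,0,0,0,0],
])

```text
time: 10.65
tcp_pos: [650.1, 248.5, 109.7]
tool_rot: [-0.0, 0.793, 0.609, 0.0]
contact_force: [-0.2, -0.5, -2.8]
width: 15.5
```

```bash
python3 - <<'E'
from h import *
np.set_printoptions(precision=2,suppress=True)
p,r=tool(); s=manip.observe(); print(p,'saddle',fork(144,0,5),s['contact_force'],s['wrist_torque'])
im=snap('scene','s3'); print(proj(load('s3'),[fork(144,0,5),fork(154,11,18.5),fork(154,-11,18.5),fork(144,0,5)-[0,0,16]]))
a=cv2.imread('pics/s3.png')[140:240,235:335]
cv2.imwrite('pics/s3c.png',cv2.resize(a,None,fx=5,fy=5,interpolation=cv2.INTER_CUBIC))
E
```

```text
[650.09 248.51 109.66] saddle [619.09 132.48 110.32] [-0.17 -0.47 -2.77] [ 0.08  0.04 -0.  ]
[[293.56 180.28]
 [298.46 176.52]
 [292.45 178.14]
 [293.53 185.06]]
```

View pics/s3c.png

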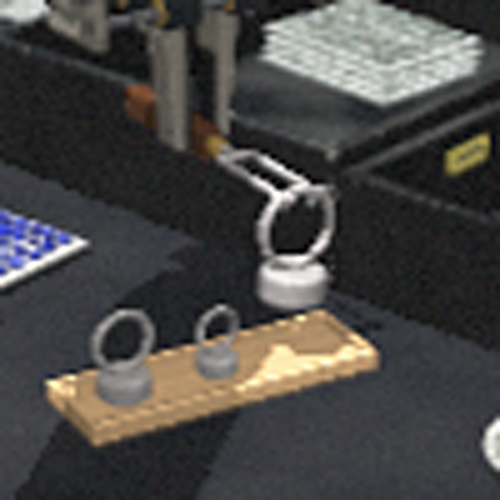

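Emit:
carry_out([
  [5,0,0,-0.2,0,0,0],
  [5,0,0,-0.5,0,0,0],
  [5,0,0,-0.7,0,0,0],
  [5,0,0,-0.6,0,0,0],
  [5,0,0,-0.2,0,0,0],
  [5,-0.2,-0.05,0,0,0,0],
  [5,-0.4,-0.1,0,0,0,0],
  [5,-0.6,-0.16,0,0,0,0],
  [5,-0.7,-0.18,0,0,0,0],
  [5,-0.7,-0.18,0,0,0,0],
  [5,-0.7,-0.18,0,0,0,0],
  [5,-0.7,-0.18,0,0,0,0],
  [5,-0.7,-0.18,0,0,0,0],
  [5,-0.7,-0.18,0,0,0,0],
  [5,-0.6,-0.16,0,0,0,0],
  [5,-0.5,-0.13,0,0,0,0],
  [5,-0.35,-0.09,0,0,0,0],
  [5,-0.2,-0.05,0,0,0,0],
  [5,0,0,0,0,0,0],
])

```text
time: 12.6
tcp_pos: [506.6, -5.8, 197.3]
tool_rot: [-0.0, 0.794, 0.609, 0.0]
contact_force: [-0.8, 0.0, -2.4]
width: 15.6
```

Emit:
carry_out([
  [5,0,0,0,0,0,-0.4],
  [5,0,0,0,0,0,-0.7],
  [5,0,0,0,0,0,-0.9],
  [5,0,0,0,0,0,-0.9],
  [5,0,0,0,0,0,-0.9],
  [5,0,0,0,0,0,-0.9],
  [5,0,0,0,0,0,-0.9],
  [5,0,0,0,0,0,-0.9],
  [5,0,0,0,0,0,-0.7],
  [5,0,0,0,0,0,-0.38],
  [5,0,0,0.4,0,0,0],
  [5,0,0,0.4,0,0,0],
  [5,0,0,0.2,0,0,0],
  [5,0,0,0,0,0,0],
  [5,0,0,0,0,0,0],
])

```text
time: 14.1
tcp_pos: [507.4, -4.9, 157.6]
tool_rot: [0.0, 0.552, 0.834, 0.0]
contact_force: [0.3, 0.4, -1.3]
width: 15.9
```

```bash
python3 - <<'E'
from h import *
np.set_printoptions(precision=2,suppress=True)
p,r=tool(); s=manip.observe(); print(s['time'],p,'saddle',fork(144,0,5),s['contact_force'],s['joint_positions'],'yaw',np.degrees(np.arctan2(*r.as_matrix()[1::-1,0])), r.as_matrix()[2])
snap('scene','s4');snap('top','t4')
for f in('s4','t4'): print(f,proj(load(f),[fork(154,11,18.5),fork(154,-11,18.5),fork(76,0,13),fork(144,0,5)-[0,0,16],[570.5,-160.5,148.9],[585.6,-195.5,118]]).tolist())
a=cv2.imread('pics/s4.png')[165:265,340:440]; b=cv2.imread('pics/t4.png')[130:205,320:420]
cv2.imwrite('pics/st4.png',np.vstack([cv2.resize(i,None,fx=k,fy=k,interpolation=cv2.INTER_CUBIC) for i,k in((a,3.4),)]) ) 
A=cv2.resize(a,(400,400),interpolation=cv2.INTER_CUBIC);B=cv2.resize(b,(400,300),interpolation=cv2.INTER_CUBIC)
cv2.imwrite('pics/st4.png',np.hstack([A,np.vstack([B,np.zeros((100,400,3),np.uint8)])]))
E
```

```text
14.1 [507.4   -4.88 157.6 ] saddle [ 554.27 -115.46  158.34] [ 0.31  0.44 -1.33] [-0.5   0.32  0.53  2.03 -0.22  0.85  0.55] yaw 112.97038495562774 [-0.  0. -1.]
s4 [[355.0359824393507, 190.79299842281262], [353.43789102103574, 194.30868255425278], [324.86521682691813, 190.35778576399403], [349.74730468277977, 202.18032715357626], [367.7840693513957, 203.1174980764526], [381.40002594022036, 215.7792231558044]]
t4 [[339.96398485001635, 167.98849823639168], [342.56243580127585, 174.12043196413435], [319.02964871578735, 180.20684027079747], [337.97009166174035, 174.07741450379672], [351.68674962407135, 169.13066332261562], [361.39814887189686, 166.9243409724035]]
```

View pics/st4.png

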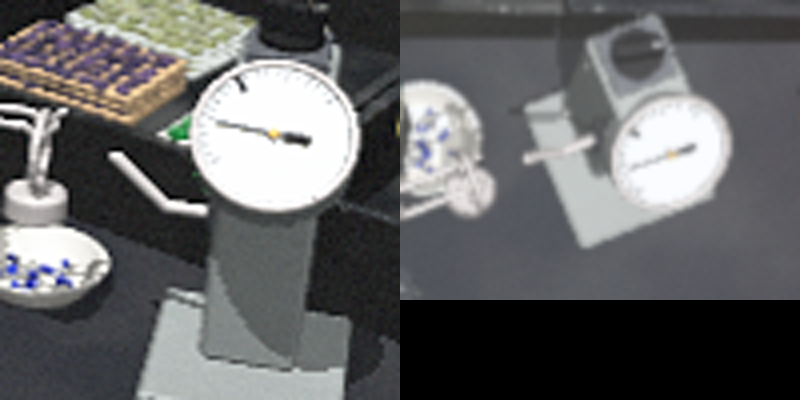

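Emit:
carry_out([
  [5,0,0,-0.3,0,0,0],
  [5,0,0,-0.6,0,0,0],
  [5,0,0,-0.9,0,0,0],
  [5,0,0,-0.9,0,0,0],
  [5,0,0,-0.9,0,0,0],
  [5,0,0,-0.9,0,0,0],
  [5,0,0,-0.7,0,0,0],
  [5,0,0,-0.3,0,0,0],
  [5,0,0,0,0,0,0],
  [5,0,0,0,0,0,0],
])

```text
time: 15.2
tcp_pos: [506.3, -5.2, 376.5]
tool_rot: [-0.001, 0.552, 0.834, -0.0]
contact_force: [0.1, 0.2, -1.3]
width: 15.4
```

```bash
python3 - <<'E'
from h import *
np.set_printoptions(precision=2,suppress=True)
p,r=tool(); print(p,r.as_matrix()[2])
im=snap('wrist','w5'); c=load('w5')
q=proj(c,[[570.5,-160.5,148.9],[585.6,-195.5,118],fork(144,0,5),[623.2+13.5,-247+5.6,258],[610,-253,231]]);print(q)
u,v=int(q[0,0]),int(q[0,1])
g=im.astype(int).sum(2)//3
print('cols',u-24,'rows',v-10)
for y in range(v-12,min(400,v+34),2): print(y,' '.join('%3d'%g[y,x] for x in range(u-24,min(640,u+44),2)))
E
```

```text
[506.27  -5.21 376.46] [ 0. -0. -1.]
[[320.36 296.19]
 [320.64 308.37]
 [320.98 429.52]
 [348.1  438.31]
 [320.44 415.73]]
cols 296 rows 286
284  20  22  23  22  19  38  49  54  59  60  59  60  59  59  62  61  60  60  57  53  42  21  16  23  23  21  23  20  41  74  73  72  71  73
286  19  21  23  16  17  39  49  54  57  60  60  61  61  61  60  61  59  58  55  54  44  13  18  20  19  22  25  21  30  73  74  71  74  72
288  23  20  20  18  42  39  50  53  56  60  58  58  59  61  61  58  58  59  56  54  39  36  18  18  25  21  22  20  28  73  72  72  73  73
290  22  22  20  20  39  39  50  52  57  59  58  59  61  59  59  60  60  60  58  56  42  72  19  24  22  22  24  23  21  68  73  73  75  72
292  22  24  22  22  67  38  48  53  57  59  59  58  60  60  61  62  62  60  54  53  42  52  18  21  21  22  23  21  21  59  73  72  72  73
294  18  22  19  15  95  37  52  55  56  60  61  58  61  60  59  59  58  61  55  51  42  49  18  19  19  23  23  22  24  47  72  72  73  72
296  25  22  18  18  95  39  49  52  58  57  58  58  58  59  60  59  59  59  57  55  44  63  18  14  19  22  24  22  25
[... 1560 characters left out ...]

320  51  51  19 100 176 176 168  81  72 101 114 123 131 133 127 119 106  75  72  83  81  80  60  19  49  53  53  52  51  51  56  57  71  72
322  51  51  16 123 176 178 164  60  65  69 109 125 133 133 126 118  68  68  71  81  81  81  71  18  51  52  51  51  50  52  58  56  71  71
324  51  52  19 129 177 179 165  61  68  68 106 134 152 159 143 124  69  68  80  81  81  80  73  14  49  52  50  51  51  50  55  55  68  72
326  53  51  22 129 176 178 159  62  68  70 105 133 151 160 144 124  68  68  81  78  78  80  72  16  52  51  50  51  51  52  55  56  65  72
328  52  51  20 142 177 179 159  60  68  68  98 133 151 160 144 123  67  68  79  80  79  78  74  16  50  50  51  50  52  49  57  54  58  71
```

Emit:
carry_out([
  [5,0,0.4,0,0,0,0],
  [5,0,0.8,0,0,0,0],
  [5,0,0.9,0,0,0,0],
  [5,0,0.6,0,0,0,0],
  [5,0,0.2,0,0,0,0],
  [5,0,0,0,0,0,0],
])

```text
time: 15.85
tcp_pos: [613.5, 40.2, 375.2]
tool_rot: [-0.001, 0.552, 0.834, -0.002]
contact_force: [0.5, -0.4, -1.7]
width: 15.9
```

```bash
python3 - <<'E'
from h import *
np.set_printoptions(precision=2,suppress=True)
p,r=tool(); print(p,r.as_matrix()[2])
im=snap('wrist','w6'); c=load('w6')
q=proj(c,[[570.5,-160.5,148.9],[585.6,-195.5,118]]);print(q)
u,v=int(q[0,0]),int(q[0,1])
g=im.astype(int).sum(2)//3
print('cols',u-24)
for y in range(v-8,min(400,v+36),2): print(y,' '.join('%3d'%g[y,x] for x in range(u-24,min(640,u+36),2)))
E
```

```text
[613.45  40.22 375.19] [-0. -0. -1.]
[[229.43 296.53]
 [237.2  308.68]]
cols 205
288  88  89  86 105 196 199 199 200 199 200 199 198 199 199 200 200 200 200 202 201 201 202 202 202 201 114  86  86  87  87
290  84  86  87  87 194 199 199 199 199 200 200 198 200 201 200 200 200 201 203 202 201 200 201 201 167  85  88  87  88  87
292  87  88  89  89 193 196 198 198 198 199 200 200 201 200 199 200 201 201 202 180 111 100 126 129  96  86  85  89  87  88
294  60  60  61  60 113 123 123 124 125 124 122 122 121 122 122 121 122 123 121  67  63  63  61  60  55  57  55  57  56  56
296  33  35  34  35  32  34  33  33  33  35  32  33  34  34  33  36  34  33  34  35  35  32  33  32  36  33  35  32  33  34
298  34  36  32  32  34  35  32  35  28  34  35  32  34  32  35  37  32  33  32  34  32  35  35  33  34  31  30  34  36  34
300  33  32  34  35  34  34  34  33  35  36  36  32  34  36  33  34  36  34  34  32  34  34  32  35  32  35  33  32  34  34
302  34  33  34  34  34  34  33  34  36  33  33  34  33  32  33  37  32  31  33  34  34  35  34  32  34  35  36  35  32  34
304  34  32  33  32  33  35
[... 1008 characters left out ...]
  33  32  34  34  33  33  32  33  34  35  34  33  35  30  36  34  34  32  34  32
322  33  33  35  32  32  32  34  34  34  33  34  31  33  30  31  33  33  35  33  30  34  35  29  34  33  34  33  32  34  35
324  30  32  34  33  32  31  35  33  32  34  31  33  32  34  33  33  34  35  32  35  35  34  34  33  33  33  34  33  32  34
326  33  32  32  33  35  32  34  33  35  36  35  31  35  35  33  34  36  34  33  36  33  33  30  33  31  34  31  33  34  35
328  33  32  34  32  34  33  34  33  32  33  31  32  34  31  33  35  32  31  34  33  31  34  35  33  34  33  33  35  34  30
330  32  31  34  32  31  32  33  35  32  34  35  34  36  35  33  32  33  29  31  37  33  33  32  33  33  34  30  33  35  32
```

Emit:
carry_out([
  [5,-0.4,0,0,0,0,0],
  [5,-0.7,0,0,0,0,0],
  [5,-0.4,0,0,0,0,0],
  [5,0,0,0,0,0,0],
])

```text
time: 16.3
tcp_pos: [636.5, -19.2, 377.7]
tool_rot: [0.0, 0.555, 0.832, -0.001]
contact_force: [-0.5, -0.3, -1.2]
width: 15.5
```

```bash
python3 - <<'E'
from h import *
np.set_printoptions(precision=2,suppress=True)
p,r=tool(); print(p,r.as_matrix()[2])
im=snap('wrist','w7'); c=load('w7')
q=proj(c,[[570.5,-160.5,148.9],[585.6,-195.5,118]]);print(q)
u,v=int(q[0,0]),int(q[0,1])
g=im.astype(int).sum(2)//3
print('cols',u-24)
for y in range(v-14,min(400,v+40),2): print(y,' '.join('%3d'%g[y,x] for x in range(u-24,min(640,u+36),2)))
E
```

```text
[636.55 -19.17 377.71] [-0. -0. -1.]
[[227.66 250.09]
 [235.93 266.48]]
cols 203
236  90  88  86 111 140 142 142 142 143 133 144 136 144 146 147 147 146 147 147 147 146 148 148 149 149 149 150 151 150 148
238  88  89  87 167 183 184 182 185 185 186 186 185 186 187 188 188 186 188 188 186 188 188 188 189 189 190 191 191 190 189
240  89  87  87 177 200 200 199 200 200 201 201 201 202 203 205 204 202 203 203 202 203 203 203 204 204 204 206 206 206 204
242  88  85  87 171 202 203 201 201 201 201 201 200 200 203 203 204 202 203 203 202 203 203 203 203 203 205 206 206 205 205
244  88  86  87 166 199 200 200 201 202 201 201 200 201 203 203 203 203 203 203 202 202 202 202 203 202 204 205 206 205 204
246  87  86  88 181 198 199 199 200 201 200 201 201 202 202 203 202 201 202 202 201 202 202 202 202 202 203 204 204 204 204
248  87  89  89 152 197 199 199 200 201 200 200 200 182 167 193 202 201 201 202 202 201 201 202 203 202 201 202 204 205 204
250  90  90  89 127 196 200 200 200 200 199 199 198 206 195 140 202 203 201 203 203 201 203 202 203 202 202 202 204 204 204
252  90  90  89 108 196 199
[... 1628 characters left out ...]
 198 199 199 200 165  94 230 227 156  62  59  54  74  85  84  83  85  98  97  82
280  88  89  91  92  93 185 199 197 198 198 200 200 199 197 107  89 230 229 163  56  54  61  84  82  83  93 100  98  85  87
282  92  91  92  95  93 178 197 197 197 198 200 199 199 155  82  77 216 231 170  56  54  74  85  83  94 100  98  95  84  89
284  89  92  92  92  94 174 197 197 199 198 200 200 196  92  77  59 200 224 164  64  56  80  84  84 100  98  98  85  88  87
286  89  89  90  92  94 173 196 197 199 199 200 200 155  84  78  68  67  65  82  85  70  84  83  92  96  96  93  85  87  88
288  91  91  92  93  93 183 196 197 197 199 199 198  92  82  79  82  94 102  89  71  81  83  85  98  97  99  84  87  88  87
```

Emit:
carry_out([
  [5,0.2,-0.3,0,0,0,0],
  [5,0.4,-0.75,0,0,0,0],
  [5,0.4,-0.8,0,0,0,0],
  [5,0.23,-0.75,0,0,0,0],
  [5,0.1,-0.28,0.2,0,0,0],
  [5,0,0,0.6,0,0,0],
  [5,0,0,0.9,0,0,0],
  [5,0,0,0.9,0,0,0],
  [5,0,0,0.9,0,0,0],
  [5,0,0,0.9,0,0,0],
  [5,0,0,0.7,0,0,0],
  [5,0,0,0.3,0,0,0],
  [5,0,0,0,0,0,0],
  [5,0,0,0,0,0,0],
  [5,0,0,0,0,0,0],
])

```text
time: 17.85
tcp_pos: [511.5, -10.9, 163.0]
tool_rot: [0.001, 0.552, 0.834, 0.001]
contact_force: [-0.2, 0.5, -2.2]
width: 15.7
```

```bash
cat >> h.py <<'E'
BEND=np.array([586.0,-195.3,118]); TIP=np.array([570.9,-160.3,148]); SY=(TIP-BEND)*[1,1,0]; SY/=np.linalg.norm(SY); SX=np.array([SY[1],-SY[0],0])
def rel():
    s=fork(144,0,5); p,r=tool(); d=s-BEND
    print('t',manip.observe()['time'],'saddle: along',round(d@SY,1),'lat',round(d@SX,1),'z',round(s[2],1),'F',np.round(manip.observe()['contact_force'],1),'yaw err',round(np.degrees(np.arctan2(r.as_matrix()[:,0]@SX,r.as_matrix()[:,0]@SY)),2))
    return r.inv().apply(SY),r.inv().apply(SX)
E
python3 - <<'E'
from h import *
print(rel())
E
```

```text
t 17.85 saddle: along 78.8 lat 3.8 z 163.8 F [-0.2  0.5 -2.2] yaw err 0.38
(array([ 9.99977714e-01, -6.66174135e-03, -4.39054802e-04]), array([0.00666307, 0.99997301, 0.00309549]))
```

Emit:
carry_out([
  [5,-0.2,-0.09,0,0,0,0],
  [5,-0.2,0,0,0,0,0],
  [5,-0.15,0,0,0,0,0],
  [5,0,0,0,0,0,0],
])

```text
time: 18.25
tcp_pos: [516.1, -34.3, 161.7]
tool_rot: [0.001, 0.553, 0.833, 0.0]
contact_force: [0.3, -0.1, -1.9]
width: 15.1
```

```bash
python3 - <<'E'
from h import *
rel(); snap('scene','s8'); c=load('s8')
print(proj(c,[fork(154,11,18.5),fork(154,-11,18.5),TIP,BEND,fork(144,0,5)-[0,0,16]]).round(1).tolist())
print(manip.observe()['tcp_pos'])
E
```

```text
t 18.25 saddle: along 55.4 lat -1.5 z 162.5 F [ 0.3 -0.1 -1.9] yaw err 0.52
[[366.1, 191.7], [364.7, 195.3], [367.8, 203.4], [381.4, 215.7], [360.8, 203.2]]
[515.8281086  -33.65822719 161.53242578]
```

Emit:
carry_out([
  [5,-0.15,0.03,0,0,0,0],
  [5,-0.15,0,0,0,0,0],
  [5,-0.13,0,0,0,0,0],
  [5,-0.12,0,0.1,0,0,0],
  [5,-0.12,0,0.1,0,0,0],
  [5,-0.12,0,0.1,0,0,0],
  [5,-0.12,0,0.1,0,0,0],
  [5,0,0,0,0,0,0],
])

```text
time: 19.1
tcp_pos: [530.6, -66.7, 144.7]
tool_rot: [-0.0, 0.553, 0.833, -0.001]
contact_force: [-0.2, 0.4, -1.8]
width: 15.4
```

```bash
python3 - <<'E'
from h import *
rel(); snap('scene','s9'); im=cv2.imread('pics/s9.png')[175:255,350:430]
cv2.imwrite('pics/s9c.png',cv2.resize(im,None,fx=7,fy=7,interpolation=cv2.INTER_CUBIC))
g=im.astype(int).sum(2)//3
for y in range(10,62,2): print(y+175,' '.join('%3d'%g[y,x] for x in range(0,52,2)))
print(proj(load('s9'),[fork(154,11,18.5),fork(154,-11,18.5),TIP,BEND,fork(144,0,5)-[0,0,16]]).round(1).tolist())
E
```

```text
t 19.1 saddle: along 19.9 lat -0.9 z 145.4 F [-0.2  0.4 -1.8] yaw err 0.46
185 133 105 108 164 198 100  87 116 114  93 166 104  87 100 197 135 129 107 104  68  42  32 255 209 243 130
187 175  55  69 135 126  92 167 112 159 189 113 145 209 163 126 125 142 128  66  41  36 245 181 254 255 110
189  93 137 190 181  83  99 168 122 123 155 199 192 139 114 127 135 116  59  53  45 220 221 255 255 255 255
191  40  58  64  81 119 167 197  66 110 175 121 127 125 152 130  87  80  79  70  43 243 242 255 255 254 254
193  33  34  41  44  65  80  84 111 184 195  83 124 147 122  88  86  92  88 133 232 215 254 255 255 254 254
195  32  36  35  39  36  32  42  52  61  70 127 145  96  81  84  92  86 197 128 239 249 255 177 192 254 255
197 234 209  15  18  18  27  27  29  33  42  52  58  58  78  85 131 143 110 106 251 254 255 255 255 255 178
199 203  90 139 190 202 245 255 255 206   9  17  23  35  62  70 128 168  75  70 243 249 255 254 254 255 255
201 255 255 154  14   6   6  40  75  97 146 197 231 182 182 157 157  73 103 141 239 239 253 254 254 254 254
203  53  78 108 162 217 221 255 255 221 238 189  36 2
[... 1163 characters left out ...]
150  76  46 135 164 186 223 213 190 161 115  28  33  26  33  55  89  97  94  99
227 189 181 181 172 162 157 193 246 120 142 162 169 169 174 171 155 115  29  37  30  30  62  94  98 103  97
229 196 194 187 143 166 152 198 219 245  63 161 181 179 179 170 142  69  49  31  34  31 104  93  95  97 100
231 119 134 183  91 163 142 197 221 153  56  65  70  76  76  68  68  70  71  72  70  32 105 115  94  99 101
233 169 124 142 154 181 161 188 198 163  52  62  63  67  68  71  71  71  71  76  67  68 104 114  96  99  95
235 156 180  57  59 149 164 156 113  26  52  71  69  72  69  72  68  71  72  72  67  70 111 140  94  98  97
[[379.5, 199.3], [378.3, 202.9], [367.8, 203.4], [381.4, 215.7], [374.0, 210.7]]
```

Emit:
carry_out([
  [5,-0.12,0.01,0.1,0,0,0],
  [5,-0.12,0.01,0.1,0,0,0],
  [5,-0.12,0,0.1,0,0,0],
  [5,-0.1,0,0.1,0,0,0],
  [5,0,0,0,0,0,0],
  [5,0,0,0,0,0,0],
])

```text
time: 19.75
tcp_pos: [538.7, -82.7, 129.2]
tool_rot: [-0.0, 0.553, 0.833, -0.0]
contact_force: [-0.2, -0.3, -1.5]
width: 15.4
```

```bash
python3 - <<'E'
from h import *
rel()
E
```

```text
t 19.75 saddle: along 2.1 lat 0.3 z 129.9 F [-0.2 -0.3 -1.5] yaw err 0.42
```

Emit:
carry_out([
  [5,0,0,0.1,0,0,0],
  [5,0,0,0.1,0,0,0],
  [5,0,0,0.1,0,0,0],
  [5,0,0,0.1,0,0,0],
  [5,0,0,0.1,0,0,0],
  [5,0,0,0.1,0,0,0],
  [5,0,0,0.1,0,0,0],
  [5,0,0,0.1,0,0,0],
  [5,0,0,0.1,0,0,0],
  [5,0,0,0.08,0,0,0],
  [5,0,0,0,0,0,0],
  [5,0,0,0,0,0,0],
])

```text
time: 20.95
tcp_pos: [538.8, -82.5, 90.2]
tool_rot: [0.0, 0.552, 0.834, -0.0]
contact_force: [-0.3, 0.9, -1.3]
width: 15.3
```

```bash
cat >> h.py <<'E'
def dial(f,im):
    # polar unroll of dial: darkness by clock angle (deg, clockwise from twelve) at r=36
    c=load(f); X,Y=SX,SY; O=BEND-64*SY-[0,0,118]; C=O-40*X+[0,0,192]
    n=-X*np.cos(.87)+np.array([0,0,np.sin(.87)]); up=X*np.sin(.87)+np.array([0,0,np.cos(.87)]); rt=np.cross(up,n)
    return c,C,up,rt,n
E
python3 - <<'E'
from h import *
rel(); im=snap('scene','s10'); g=im.astype(int).sum(2)//3
c=load('s10'); print(proj(c,[fork(154,11,18.5),fork(154,-11,18.5),TIP,BEND,fork(144,0,5)]).round(1).tolist())
for y in range(195,245,2): print(y,' '.join('%3d'%g[y,x] for x in range(356,406,2)))
E
```

```text
t 20.95 saddle: along 2.1 lat 0.5 z 90.9 F [-0.3  0.9 -1.3] yaw err 0.4
[[384.5, 218.7], [383.4, 222.6], [367.8, 203.4], [381.4, 215.7], [379.7, 224.5]]
195  33  35  33  46  48  59  63 121 142  94  76  86  87  82 194 125 235 246 254 254 254 254 254 254 254
197  38  34  29  28  35  28  35  50  56  60  75  84 124 142 106 100 249 252 254 254 254 254 254 254 254
199  38  36  35  34  38  32  34  36  39  41  69  74 132 164  71  63 240 247 254 254 254 254 254 254 254
201  35  32  31  32  32  33  34  30  34  35  40  36  45  68  99 141 235 234 251 254 254 254 254 254 255
203  35  32  37  31  32  35  29  39  39  34  33  36  36  33  33  59 200 244 232 255 254 254 254 254 255
205  33  32  34  40  37  30 222  20  28  36  35  36  38  37  37  38  94 248 246 245 254 254 254 254 255
207  36  34  32  38  35  30 175 236 101  32  30  33  33  36  37  34  35 219 254 254 254 254 254 254 255
209  33  42  34  32  38  31  37 150 235 102  25  37  35  37  39  36  42  73 249 254 254 254 254 254 254
211  28  34  33  31  34  32  31  29 144 233 120  37  38  38  34  34  37  44  92 252 253 254 254 254 254
213  34  37
[... 952 characters left out ...]
  27  32  63  76 197 223 128 216 100  65  67  33 102 107  93  95  93  93  94
233 149 174 157 127 196 158  35  49 111 228 227 186 119 177 138 144  62  65 102 108  96  95  93  96  96
235  62 140 165 168 105  31  38  64 128 224 227 230 152 134 226 230 140  63 113 135  90  97  97  93  96
237 166 138 126  60  35  36  49  64  97 164 243 254 252 242 241 208  98  57 121 132 118  97  91  94  99
239 109 105  56  39  37  49  67  58 110 150 156 169 174 172 164 135 103 173 123 132 135  93  97  98  93
241  64  34  32  40  48  50  42  37  59 146 164 168 165 160 151 126 106 100 131 133 135 110  92  93  95
243  44  40  33  35  68  68  68  66  66  62  95 153 173 167 133 110 105 152 131 134 136 134  96  97  97
```

Emit:
carry_out([
  [5,0.1,0,0,0,0,0],
  [5,0.15,0,0,0,0,0],
  [5,0.2,0,0,0,0,0],
  [5,0.3,0,0,0,0,0],
  [5,0.5,0,0,0,0,0],
  [5,0.6,0,0,0,0,0],
  [5,0.6,0,0,0,0,0],
  [5,0.5,0,0,0,0,0],
  [5,0,0,0,0,0,0],
])

```text
time: 21.9
tcp_pos: [491.2, 29.9, 90.0]
tool_rot: [-0.001, 0.55, 0.835, 0.0]
contact_force: [-0.1, -0.2, -0.2]
width: 16.1
```

```bash
python3 - <<'E'
from h import *
rel(); print(tool()[0]); im=snap('scene','s11'); g=im.astype(int).sum(2)//3
for y in range(205,247,2): print(y,' '.join('%3d'%g[y,x] for x in range(356,406,2)))
E
```

```text
t 21.9 saddle: along 124.2 lat 2.0 z 90.5 F [-0.1 -0.2 -0.2] yaw err 0.09
[491.21997195  29.8640671   90.00671027]
205  30  31  27  33  35  24 218  18  34  28  39  37  34  32  32  36  86 244 244 241 253 253 253 253 255
207  34  33  36  33  39  28 184 232 122  34  33  37  35  35  35  30  40 210 253 254 253 253 253 253 254
209  39  28  35  32  30  29  32 146 230 121  27  32  35  38  39  37  38  66 246 253 253 253 253 253 253
211  30  32  34  36  32  34  32  38 138 232 151  29  34  36  29  35  36  44  89 249 252 254 253 253 253
213  35  30  37  31  37  30  31  36  30 138 224 128  35  28  35  33  37  28  70  75 223 249 253 253 253
215  35  34  41  27  31  30  34  34  35  35 133 227 117 209  49  36  36  38  34  61  62 129 235 255 246
217  37  34  36  29  36  28  32  29  36  27  27 132 203 235  70  16  15  23 110  74  65  66  64  83 133
219  51  45  29  33  33  29  34  36  25  29  32  30 127 226 222 244 253 255  62  76  94  88  64  70  69
221  69  48  52  55  27  36  30  34  36  35  33  31 173 203  33  58  62 105  67  81  92  91  93  92  90
223 249 251 203  48  62  57  46  32  36  28  32  
[... 498 characters left out ...]
  45  52 138 224 226 158 114 170 137 195  58  63 102 108  92  92  95  90  92
235  96 229 250 249 130  30  49  65 132 221 224 228 120 131 187 225 115  60 108 132  88  94  94  92  89
237 254 215 164  64  31  31  50  60 102 149 241 254 249 238 233 203  76  61 114 131 109  93  92  93  91
239 104  98  63  36  31  48  61  57 112 145 153 168 166 164 148 122 100 166 116 132 126  93  93  96  91
241  79  36  31  30  61  56  62  60  75 155 162 161 162 156 145 117 106 104 125 130 134 108  91  89  91
243  61  58  61  63  62  64  61  61  64  67  94 148 157 149 120 110 104 143 124 133 130 133  89  91  91
245  60  65  61  66  62  65  61  70  60  60  63  55 102 109 107 110 106 107 129 132 130 129 135  92  89
```

Emit:
carry_out([
  [5,0,-0.4,0,0,0,0],
  [5,0,-0.5,0.4,0,0,0],
  [5,0,0,0.6,0,0,0],
  [5,0,0,0.5,0,0,0],
  [5,0,0,0.35,0,0,0],
  [5,0,0,0.2,0,0,0],
  [5,0,0,0,0,0,0],
  [5,0,0,0,0,0,0],
])

```text
time: 22.75
tcp_pos: [460.1, 11.6, 8.5]
tool_rot: [0.0, 0.553, 0.833, 0.0]
contact_force: [-0.2, 0.9, 0.4]
width: 15.4
```

Emit:
carry_out([
  [5,0,0,0.05,0,0,0],
  [5,0,0,0.04,0,0,0],
  [5,0,0,0,0,0,0],
  [5,0,0,0,0,0,0],
])

```text
time: 23.15
tcp_pos: [459.8, 12.2, 4.8]
tool_rot: [0.0, 0.552, 0.834, 0.0]
contact_force: [-1.1, -0.1, -0.8]
width: 15.6
```

Emit:
carry_out([
  [60,0,0,0,0,0,0],
  [60,0,0,0,0,0,0],
  [60,0,0,0,0,0,0],
  [60,0,0,0,0,0,0],
  [60,0,0,0,0,0,0],
  [60,0,0,-0.3,0,0,0],
  [60,0,0,-0.7,0,0,0],
  [60,0,0,-0.9,0,0,0],
  [60,0,0,-0.9,0,0,0],
  [60,0,0,-0.9,0,0,0],
  [60,0,0,-0.9,0,0,0],
  [60,0,0,-0.9,0,0,0],
  [60,0,0,-0.9,0,0,0],
  [60,0,0,-0.9,0,0,0],
  [60,0,0,-0.7,0,0,0],
  [60,0,0,-0.4,0,0,0],
  [60,0,0,0,0,0,0],
])

```text
time: 24.85
tcp_pos: [460.5, 11.8, 343.2]
tool_rot: [0.001, 0.553, 0.833, 0.002]
contact_force: [1.0, 1.3, -0.2]
width: 55.1
```

```bash
python3 - <<'E'
from h import *
np.set_printoptions(precision=2,suppress=True)
p,r=tool(); s=manip.observe(); print(s['time'],p,s['joint_positions'],s['width'])
O=BEND-64*SY-[0,0,118]; print('scale O',O,'knob',O+30*SX,'yaw',np.arctan2(SX[1],SX[0]))
im=snap('scene','s12'); g=im.astype(int).sum(2)//3
c=load('s12'); pts=proj(c,[O+30*SX+[0,0,258],O-40*SX+[0,0,192]]); print(pts)
# unrolled dial from scene
C=O-40*SX+[0,0,192]; n=-SX*np.cos(.87)+np.array([0,0,np.sin(.87)]); up=SX*np.sin(.87)+np.array([0,0,np.cos(.87)]); rt=np.cross(up,n)
print('rt.SY',rt@SY)
G=cv2.cvtColor(im,cv2.COLOR_RGB2GRAY).astype(np.float32)
# white disc centroid correction
m=np.zeros_like(G); x0,y0=pts[1].astype(int); m[y0-30:y0+30,x0-30:x0+30]=1; w=(G>215)&(m>0)
nn,lab,st,ce=cv2.connectedComponentsWithStats(w.astype(np.uint8)); k=1+st[1:,4].argmax(); print('disc bbox',st[k],ce[k])
E
```

```text
24.85 [460.51  11.8  343.2 ] [-0.71 -0.01  0.62  1.91  0.01  1.24  0.31] 55.118666418829264
scale O [ 611.35 -254.06    0.  ] knob [ 638.9  -242.18    0.  ] yaw 0.40730308026827533
[[413.71 164.47]
 [408.45 200.19]]
rt.SY -1.0000000000000002
disc bbox [ 385  180   45   37 1134] [408.06 198.76]
```

Emit:
carry_out([
  [100,-0.4,0.1,0,0,0,0],
  [100,-0.8,0.17,0,0,0,0],
  [100,-0.9,0.19,0,0,0,0],
  [100,-0.9,0.19,0,0,0,0],
  [100,-0.9,0.19,0,0,0,0],
  [100,-0.9,0.19,0,0,0,0],
  [100,-0.9,0.19,0,0,0,0],
  [100,-0.9,0.19,0,0,0,0],
  [100,-0.7,0.12,0,0,0,0],
  [100,-0.3,0.05,0,0,0,0],
  [100,0,0,0,0,0,0],
  [100,0,0,0,0,0,0],
])

```text
time: 26.1
tcp_pos: [635.7, -242.2, 339.9]
tool_rot: [-0.001, 0.552, 0.834, 0.0]
contact_force: [-0.6, 0.5, -0.6]
width: 92.0
```

```bash
python3 - <<'E'
from h import *
np.set_printoptions(precision=2,suppress=True)
p,r=tool(); s=manip.observe(); print(s['time'],p,s['joint_positions'],s['width'])
O=BEND-64*SY-[0,0,118]
im=snap('wrist','w13'); c=load('w13'); print(proj(c,[O+30*SX+[0,0,258],O-40*SX+[0,0,192],O+[0,0,231]]))
E
```

```text
26.1 [ 635.71 -242.25  339.87] [-0.18  0.5   0.77  1.4  -0.35  1.37  0.99] 91.99199025518111
[[325.34 205.43]
 [249.49 184.93]
 [288.68 195.97]]
```

View pics/w13.png

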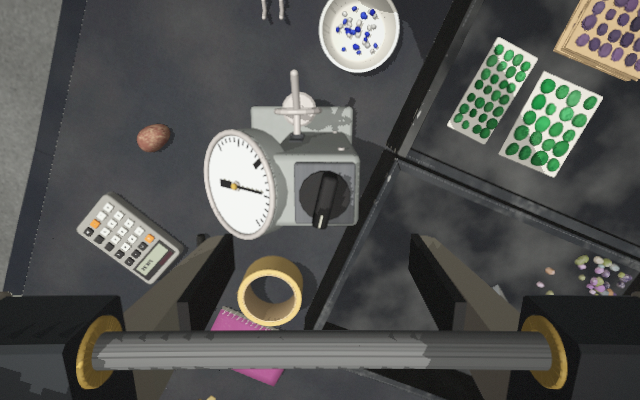

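```bash
cat >> h.py <<'E'
def dialscan(f,im,rs=(26,30,34,38,42)):
    c=load(f); O=BEND-64*SY-[0,0,118]; C=O-40*SX+[0,0,192]
    n=-SX*np.cos(.87)+np.array([0,0,np.sin(.87)]); up=SX*np.sin(.87)+np.array([0,0,np.cos(.87)]); rt=np.cross(up,n)
    G=cv2.cvtColor(im,cv2.COLOR_RGB2GRAY); x,y=proj(c,[C])[0].astype(int)
    m=np.zeros_like(G); m[max(0,y-90):y+90,max(0,x-60):x+60]=1; w=((G>195)&(m>0)).astype(np.uint8); w=cv2.morphologyEx(w,cv2.MORPH_CLOSE,np.ones((9,9)))
    nn,lab,st,ce=cv2.connectedComponentsWithStats(w); k=1+st[1:,4].argmax()
    ct=max(cv2.findContours((lab==k).astype(np.uint8),cv2.RETR_EXTERNAL,cv2.CHAIN_APPROX_NONE)[0],key=len); el=cv2.fitEllipse(cv2.convexHull(ct))
    th=np.radians(np.arange(-90,91,2.0)); P=lambda R:[C+R*(np.cos(t)*up+np.sin(t)*rt) for t in np.linspace(0,2*np.pi,90)]
    em=cv2.fitEllipse(proj(c,P(48)).astype(np.float32)); sh=np.array(el[0])-em[0]; print('ellipse',el,'model r48',em,'shift',sh)
    V=[]
    for R in rs:
        q=proj(c,[C+R*(np.cos(t)*up+np.sin(t)*rt) for t in th])+sh
        V.append(cv2.remap(G,q[:,:1].astype(np.float32),q[:,1:].astype(np.float32),cv2.INTER_LINEAR).ravel().astype(int))
    print('deg  r=',rs)
    for i,t in enumerate(th): print(int(round(np.degrees(t))),[int(v[i]) for v in V],end='; ' if i%3<2 else '\n')
E
python3 - <<'E'
from h import *
np.set_printoptions(precision=2,suppress=True)
im=cv2.imread('pics/w13.png')[:,:,::-1].copy(); dialscan('w13',im)
c=load('w13'); G=cv2.cvtColor(im,cv2.COLOR_RGB2GRAY).astype(int)
for y in range(162,236,3): print(y,' '.join('%3d'%G[y,x] for x in range(296,358,2)))
E
```

```text
ellipse ((238.63909912109375, 184.3258819580078), (66.19950103759766, 109.852294921875), 165.50845336914062) model r48 ((252.3127899169922, 183.56146240234375), (63.31788635253906, 103.98991394042969), 165.258056640625) shift [-13.67   0.76]
deg  r= (26, 30, 34, 38, 42)
-90 [245, 245, 245, 245, 212]; -88 [245, 245, 245, 245, 150]; -86 [245, 245, 245, 245, 211]
-84 [245, 245, 245, 245, 244]; -82 [245, 245, 245, 222, 208]; -80 [245, 245, 245, 196, 117]
-78 [245, 245, 245, 226, 213]; -76 [245, 245, 245, 243, 243]; -74 [245, 245, 245, 245, 216]
-72 [245, 245, 245, 245, 175]; -70 [245, 245, 245, 245, 222]; -68 [245, 245, 245, 245, 245]
-66 [245, 245, 245, 245, 229]; -64 [245, 245, 245, 245, 160]; -62 [245, 245, 245, 245, 211]
-60 [245, 245, 245, 245, 244]; -58 [245, 245, 245, 245, 236]; -56 [245, 245, 245, 245, 161]
-54 [245, 245, 245, 245, 205]; -52 [245, 245, 245, 245, 244]; -50 [245, 245, 245, 245, 242]
-48 [245, 245, 245, 245, 191]; -46 [245, 245, 243, 245, 187]; -44 [245, 245, 226, 234, 243]
-42 [245, 245, 185, 127, 158]; -40 [245, 245, 177, 46, 49]; -38 [245, 245, 190, 48, 48]
-36 [
[... 4397 characters left out ...]
  29  62  77  91  92  94  96  97  98  95  92  93  91 119 121
222 125 130 129 130 128 127 127 127  40  33  43  61 214  44  42  34  69  91  88  88  90  88  92  94  94  92  88  90  90 119 102
225 135 136 138 137 137 138 138 140  81  36  43 142 199  44  41  36 109 110 110 106 104  99  99 101  99  98  93  91  87  30  29
228  74  75  78  77  76  79  78  78  81  77  65  98  67  37  41  68  77  77  82  82  81  79  80  82  81  41  30  28  31  27  28
231  74  75  76  77  77  78  76  78  81  79  76  78  79  78  77  79  76  76  79  80  81  81  81  80  71  30  30  31  26  30  27
234  74  73  76  77  78  75  77  80  80  79  78  77  75  78  77  77  75  79  76  80  79  80  81  74  30  31  31  30  29  26  32
```

Emit:
carry_out([
  [40,0,0,0,0,0,0.8],
  [40,0,0,0,0,0,0.8],
  [40,0,0,0,0,0,0.8],
  [40,0.02,0.04,0,0,0,0],
  [40,0,0,0.4,0,0,0],
  [40,0,0,0.6,0,0,0],
  [40,0,0,0.4,0,0,0],
  [40,0,0,0,0,0,0],
  [40,0,0,0,0,0,0],
])

```text
time: 27.05
tcp_pos: [637.7, -241.9, 284.5]
tool_rot: [-0.0, 0.636, 0.771, -0.0]
contact_force: [0.4, 0.4, 0.6]
width: 37.1
```

```bash
python3 - <<'E'
from h import *
np.set_printoptions(precision=2,suppress=True)
p,r=tool(); s=manip.observe(); M=r.as_matrix();print(s['time'],p,s['joint_positions'],s['width'],'yaw',np.degrees(np.arctan2(M[1,0],M[0,0])))
im=snap('wrist','w14'); print(proj(load('w14'),[[637.3,-241,258]]))
print('delta',r.inv().apply(np.array([637.3,-241,241])-p)/40)
G=cv2.cvtColor(im,cv2.COLOR_RGB2GRAY).astype(int)
for y in range(200,330,5): print(y,' '.join('%3d'%G[y,x] for x in range(262,386,4)))
E
```

```text
27.05 [ 637.72 -241.94  284.45] [-0.21  0.55  0.79  1.48 -0.4   1.28  0.82] 37.10675251586628 yaw 100.96648615975035
[[320.76 229.22]]
delta [ 0.02 -0.01  1.09]
200 131 135 192 190 190 126 130 130 123  36  39  39  40  48  57  54  53  34  41  40  43  33  87  85 126  87  52  53  27  24  26
205 131 130 136 190 189 119 129 130  62  37  38  41  41  27  35  37  41  32  41  44  43  42  40  89 122 109  50  51  26  27  25
210 134 132 131 170 190 176 130 120  60  55  41  40  40  30  38  39  41  30  43  42  42  42  36  86  92 118  51  36  25  26  24
215 134 134 131 129 186 189 129  78  59  48  40  42  42  26  35  39  38  29  44  43  43  41  42  85  80 122  73  22  25  29  26
220 152 132 129 128 161 185 122  85  59  41  40  40  43  33  38  38  44  29  43  43  43  44  43  87  84 126  83  23  24  27  25
225 114 136 129 126 146 187 160 123  58  50  38  40  42  27  37  42  42  28  44  44  46  43  42  89  88 128 101  27  24  24  44
230 155 142 128 126 130 188 187 130  55  53  40  41  37  27  36  42  41  24  43  44  41  42  70  89  89 103 116  29  28  26  65
235 185 147 111 107  51  23 149 121 128  42
[... 1688 characters left out ...]
  81  44  48  48  49  73  23  26  26  21  21  19  23  22  24
305  53  52  20  23  22 209 107  69  67  67  64 182 193 209 198  84  82  58  47  44  48  47  28  26  26  57  19  16  24  54  55
310  52  52  22  22  29  44  42  69  70  65  68  68  69 127 206 209  82  65  47  47  45  22  25  28  26  67  21  21  34  52  52
315  52  53  21  22  41  43  47  59  70  70  67  66  67  66  66 204 209  70  45  45  46  25  24  29  26  87  19  19  36  56  56
320  52  53  21  19  44  45  46  50  69  68  68  66  66  64  65 151 209  84  43  48  48  21  27  27  54  72  61  18  44  53  54
325  53  53  18  23  75  53  46  44  44  70  69  67  64  68  97 114 207 193  45  43  62  27  24  26  88  73  61  16  52  55  52
```

Emit:
carry_out([
  [40,0.02,0,0.4,0,0,0],
  [40,0,0,0.4,0,0,0],
  [40,0,0,0.25,0,0,0],
  [40,0,0,0,0,0,0],
  [0,0,0,0,0,0,0],
  [0,0,0,0,0,0,0],
  [0,0,0,0,0,0,0],
  [0,0,0,0,0,0,0],
  [0,0,0,0,0,0,0],
  [0,0,0,0,0,0,0],
], squeeze=25)

```text
time: 28.1
tcp_pos: [637.7, -241.6, 243.2]
tool_rot: [0.0, 0.637, 0.771, 0.0]
contact_force: [-1.2, 0.3, 2.6]
width: 11.6
```

Emit:
carry_out([
  [0,0,0,0,0,0,0.5],
  [0,0,0,0,0,0,1],
  [0,0,0,0,0,0,1],
  [0,0,0,0,0,0,1],
  [0,0,0,0,0,0,1],
  [0,0,0,0,0,0,1],
  [0,0,0,0,0,0,1],
  [0,0,0,0,0,0,1],
  [0,0,0,0,0,0,1],
  [0,0,0,0,0,0,1],
  [0,0,0,0,0,0,1],
  [0,0,0,0,0,0,1],
  [0,0,0,0,0,0,1],
  [0,0,0,0,0,0,1],
  [0,0,0,0,0,0,1],
  [0,0,0,0,0,0,0.7],
  [0,0,0,0,0,0,0.4],
  [0,0,0,0,0,0,0],
])

```text
time: 29.9
tcp_pos: [636.4, -240.9, 243.2]
tool_rot: [-0.001, 0.98, 0.198, -0.001]
contact_force: [-5.6, 2.2, 6.3]
width: 11.8
```

```bash
python3 - <<'E'
from h import *
np.set_printoptions(precision=2,suppress=True)
p,r=tool(); s=manip.observe(); M=r.as_matrix();print(s['time'],p,s['width'],s['contact_force'],'yaw',np.degrees(np.arctan2(M[1,0],M[0,0])))
im=snap('wrist','w15'); O=BEND-64*SY-[0,0,118]; print(proj(load('w15'),[O-48*SX+[0,0,201]]))
im=snap('scene','s15'); dialscan('s15',im,(28,34,38,41))
E
```

```text
29.9 [ 636.42 -240.91  243.19] 11.840625687057463 [-5.6   2.17  6.26] yaw 22.889864626624565
[[324.22 325.09]]
ellipse ((378.2616882324219, 202.16140747070312), (74.5317153930664, 99.99296569824219), 75.48011016845703) model r48 ((408.5651550292969, 200.5083465576172), (36.23109436035156, 40.36903381347656), 94.87670135498047) shift [-30.3    1.65]
deg  r= (28, 34, 38, 41)
-90 [36, 36, 34, 34]; -88 [35, 35, 33, 31]; -86 [33, 34, 34, 31]
-84 [33, 33, 35, 31]; -82 [33, 33, 35, 34]; -80 [35, 32, 33, 36]
-78 [36, 32, 32, 34]; -76 [36, 33, 35, 34]; -74 [36, 37, 40, 41]
-72 [35, 40, 47, 47]; -70 [38, 47, 54, 51]; -68 [45, 56, 56, 53]
-66 [50, 66, 61, 76]; -64 [56, 92, 83, 103]; -62 [65, 126, 130, 143]
-60 [80, 160, 176, 181]; -58 [100, 181, 192, 187]; -56 [132, 196, 174, 146]
-54 [165, 196, 134, 113]; -52 [196, 152, 129, 130]; -50 [212, 114, 151, 141]
-48 [190, 91, 176, 130]; -46 [170, 114, 154, 135]; -44 [149, 124, 129, 146]
-42 [129, 126, 113, 169]; -40 [125, 133, 138, 185]; -38 [130, 142, 170, 175]
-36 [135, 146, 196, 143]; -34 [138, 153, 212, 111]; -32 [136, 149, 197, 110]
-30 [132, 13
[... 752 characters left out ...]
188, 212]
36 [172, 215, 240, 239]; 38 [162, 237, 240, 239]; 40 [159, 238, 235, 236]
42 [165, 236, 235, 235]; 44 [187, 236, 239, 240]; 46 [208, 236, 247, 241]
48 [227, 232, 255, 249]; 50 [245, 232, 238, 254]; 52 [247, 241, 215, 250]
54 [249, 253, 223, 246]; 56 [248, 255, 245, 249]; 58 [247, 255, 255, 254]
60 [247, 255, 255, 255]; 62 [244, 255, 255, 255]; 64 [243, 255, 255, 254]
66 [242, 255, 255, 254]; 68 [244, 255, 255, 254]; 70 [246, 255, 255, 255]
72 [247, 255, 255, 255]; 74 [250, 255, 254, 254]; 76 [252, 255, 254, 254]
78 [252, 255, 254, 254]; 80 [252, 255, 255, 255]; 82 [252, 255, 255, 255]
84 [253, 255, 255, 254]; 86 [254, 255, 255, 254]; 88 [254, 255, 254, 254]
90 [252, 255, 254, 254];
```

Emit:
carry_out([
  [50,0,0,0,0,0,0],
  [50,0,0,0,0,0,0],
  [50,0,0,0,0,0,0],
  [50,0,0,0,0,0,0],
  [50,0,0,-0.3,0,0,0],
  [50,0,0,-0.8,0,0,0],
  [50,0,0,-0.8,0,0,0],
  [50,-0.5,0,-0.6,0,0,0],
  [50,-0.9,0,0,0,0,0],
  [50,-0.9,0,0,0,0,0],
  [50,-0.9,0,0,0,0,0],
  [50,-0.5,0,0,0,0,0],
  [50,0,0,0,0,0,0],
  [50,0,0,0,0,0,0],
])

```text
time: 31.4
tcp_pos: [502.7, -298.3, 343.1]
tool_rot: [-0.0, 0.98, 0.199, 0.001]
contact_force: [0.6, 0.5, -0.6]
width: 45.9
```

```bash
python3 - <<'E'
from h import *
np.set_printoptions(precision=2,suppress=True)
p,r=tool(); s=manip.observe(); M=r.as_matrix();print(s['time'],p,s['width'],s['contact_force'],'yaw',np.degrees(np.arctan2(M[1,0],M[0,0])))
im=snap('wrist','w16'); dialscan('w16',im,(26,30,34,38,42))
E
```

```text
31.4 [ 502.68 -298.28  343.08] 45.9106520480228 [ 0.62  0.51 -0.61] yaw 23.013505864731844
ellipse ((321.1109313964844, 107.42032623291016), (81.58673858642578, 116.48861694335938), 86.25407409667969) model r48 ((322.5198059082031, 91.77647399902344), (88.69003295898438, 110.26834869384766), 89.0897445678711) shift [-1.41 15.64]
deg  r= (26, 30, 34, 38, 42)
-90 [255, 255, 255, 255, 255]; -88 [255, 255, 255, 255, 255]; -86 [255, 255, 255, 255, 255]
-84 [255, 255, 255, 255, 255]; -82 [255, 255, 255, 252, 255]; -80 [255, 255, 255, 228, 206]
-78 [255, 255, 255, 221, 175]; -76 [255, 255, 255, 246, 255]; -74 [255, 255, 255, 255, 252]
-72 [255, 255, 255, 255, 209]; -70 [255, 255, 255, 255, 223]; -68 [255, 255, 255, 255, 255]
-66 [255, 255, 255, 255, 255]; -64 [255, 255, 255, 255, 229]; -62 [255, 255, 255, 255, 196]
-60 [255, 255, 255, 255, 232]; -58 [255, 255, 255, 255, 248]; -56 [255, 255, 255, 255, 239]
-54 [255, 255, 255, 255, 253]; -52 [255, 255, 255, 255, 255]; -50 [255, 255, 255, 255, 238]
-48 [255, 255, 255, 255, 185]; -46 [255, 255, 255, 248, 189]; -44 [255, 255, 255, 198, 188]
-42 
[... 1284 characters left out ...]
55, 255, 228, 188]; 46 [255, 255, 255, 252, 146]
48 [255, 255, 255, 255, 94]; 50 [255, 255, 255, 255, 191]; 52 [255, 255, 255, 255, 248]
54 [255, 255, 255, 255, 221]; 56 [255, 255, 255, 255, 128]; 58 [255, 255, 255, 255, 230]
60 [255, 255, 255, 255, 255]; 62 [255, 255, 255, 255, 231]; 64 [255, 255, 255, 255, 149]
66 [255, 255, 255, 255, 248]; 68 [255, 255, 255, 255, 255]; 70 [255, 255, 255, 255, 230]
72 [255, 255, 255, 255, 154]; 74 [255, 255, 255, 255, 245]; 76 [255, 255, 255, 255, 255]
78 [255, 255, 255, 212, 238]; 80 [255, 255, 255, 166, 166]; 82 [255, 255, 255, 244, 230]
84 [255, 255, 255, 255, 254]; 86 [255, 255, 255, 255, 255]; 88 [255, 255, 255, 255, 255]
90 [255, 255, 255, 255, 255];
```

```bash
python3 - <<'E'
from h import *
im=snap('scene','s17').astype(int); a=cv2.imread('pics/s11.png')[:,:,::-1].astype(int)
d=np.abs(im-a).mean(2); print('weight/hook diff vs s11',d[203:249,366:392].mean(),d[203:249,366:392].max())
b=cv2.imread('pics/s12.png')[:,:,::-1].astype(int); q=proj(load('s12'),[[459.8+23.9*-.39,12.2+23.9*.92,11],[508,-104,15]]).astype(int); print(q)
x0,x1=sorted(q[:,0]);y0,y1=sorted(q[:,1]); e=np.abs(im-b).mean(2)[y0-10:y1+10,x0-10:x1+10]; print('fork diff vs s12',e.mean(),e.max())
z=cv2.imread('pics/scene0.png')[:,:,::-1].astype(int)
for n,P in dict(dish=[618,-78,10],stone=[407,-312,12],loupe=[364,85,7],M=[509,175,40],S=[566,155,30],jar=[340,160,10]).items():
    u,v=proj(load('s12'),[P])[0].astype(int); print(n,(u,v),np.abs(im-z).mean(2)[v-9:v+9,u-9:u+9].mean().round(1))
print(manip.observe()['time'],manip.observe()['qd'].round(3))
E
```

```text
weight/hook diff vs s11 4.108416945373468 35.666666666666664
[[280 241]
 [333 249]]
fork diff vs s12 14.134703196347033 106.0
dish (np.int64(348), np.int64(231)) 11.3
stone (np.int64(380), np.int64(300)) 2.7
loupe (np.int64(245), np.int64(248)) 31.5
M (np.int64(258), np.int64(209)) 36.6
S (np.int64(276), np.int64(207)) 18.0
jar (np.int64(219), np.int64(241)) 5.7
31.5 [-0.002  0.009  0.001  0.004  0.004 -0.     0.002]
```

```bash
python3 - <<'E'
from h import *
g=lambda f:cv2.imread('pics/'+f+'.png',0)
def m(n,A,B,x0,y0,x1,y1):
    T=A[y0:y1,x0:x1]; S=B[y0-12:y1+12,x0-12:x1+12]; R_=cv2.matchTemplate(S,T,cv2.TM_CCOEFF_NORMED); _,v,_,l=cv2.minMaxLoc(R_); print(n,'shift px',l[0]-12,l[1]-12,'score',round(v,2))
z,b,im=g('scene0'),g('s12'),g('s17')
m('loupe',z,im,236,240,258,256);m('M+S',z,im,250,198,290,224);m('dish',z,im,330,218,370,244);m('stone',z,im,372,290,394,312);m('jar',z,im,196,226,212,242);m('fork',b,im,270,225,345,265);m('weight',g('s11'),im,366,203,392,249)
c=load('s17'); w=im.astype(int)
print(proj(c,[[459.8+.388*(X-23.9),12.2-.922*(X-23.9)+0,Z] for X,Z in((-50,22),(50,22),(76,13),(154,18))]).round(0).tolist())
for y in range(226,272,3): print(y,' '.join('%3d'%w[y,x] for x in range(264,348,3)))
E
```

```text
loupe shift px 0 0 score 0.95
M+S shift px 0 0 score 0.85
dish shift px 0 0 score 0.97
stone shift px 0 0 score 0.99
jar shift px 0 0 score 0.98
fork shift px 0 0 score 0.91
weight shift px 0 0 score 1.0
[[264.0, 235.0], [298.0, 241.0], [307.0, 245.0], [335.0, 248.0]]
226  82  62  56  60  57  58  35  41  35  37  37  38  38  39  36  44  36  38  38  42  42  59  51 253 222 241 250 252
229  56  56  59  58  53  34  38  34  39  40  45  41  42  40  39  36  38  40  43  38  68  69  59 226 228 245  59 236
232  57  56  58  54  38  36  36  34  37  36  42  41  41  39  34  36  42  36  63  61  65  65  61 186 222 211  73 223
235  54  54  49  38  35  39  36  37  41  39  42  40  41  47  36  51  65  64  65  62  58  61  68  59 123 254 226 241
238  47  56  60  56  49  55  52  43  29  39  36  32  37  37  42  61  55  59  57  65  60  60  55  61  49  88 118 155
241  47  47  52  47  51  47  53  49  59  56  54  84  31  42  55  57  56  55  57  59  56  52  58  64  60  60  40  69
244  38  35  42  47  47  52  49  48  49  44  49  62 229 196  68 208 254 255 108  42  52  50  55  57  60  56  59  53
247  37  32  33  34
[... 324 characters left out ...]
  59
256  38  34  37  38  37  33  39  34  34  61  59  61  62  59  60  58  54  57  59  58  61  56  56  56  59  60  61  60
259  40  39  40  31  36  38  39  35  59  61  54  54  54  60  59  59  64  56  60  55  60  52  57  52  60  53  63  62
262  43  44  36  40  39  42  49  59  57  56  54  57  58  59  63  58  62  61  65  66  57  58  59  61  57  63  62  68
265  40  36  43  40  41  54  59  57  60  60  55  59  60  62  64  66  57  57  68  63  63  63  59  60  58  60  60  58
268  40  36  44  38  65  62  63  59  60  55  57  63  56  64  60  63  62  64  63  55  65  61  64  67  64  68  61  68
271  32  39  40  65  59  62  65  61  64  62  61  58  61  61  62  59  62  68  62  67  72  64  68  67  69  65  68  68
```

Everything is where it should be: the fork lies flat at its predicted place, the weight hasn't moved on the hook, and the other objects are unshifted. I'm handing the job in.

```bash
python3 -c "
from station import manip
print(manip.job_done())"
```

```text
the job is handed in; nothing more can be done
None
```

I lifted the large weight by its ring with the fork and hung it in the bend of the scale's hook. I then drew the fork out, laid it flat on the table, and turned the knob about 78° clockwise. I handed the job in at about 31.6 s, with no verdict given.

Last checks, all read from images by code, as the 12 picture views were used up before the grasp on the knob:
- **Mark:** it stands about 0.7° from the pointer, roughly 0.5 mm at the tip against the 3.5 mm allowed.
- **Weight:** it has not moved on the hook since the fork came out (0 px shift, match score 1.0).
- **Fork:** it has not moved since I let go of it, and it shows where a flat-lying fork should.
- **Other objects:** the two smaller weights, dish, stone, loupe and jar all show 0 px shift. Match scores were 0.95 or better, except 0.85 for the two weights; I put that down to the arm's moving shadow.
- **Gripper:** it is open and well clear of everything.

Two checks disagreed:
- **Dial from the scene camera:** that reading failed because other white objects got into the fit, so I took it again with the wrist camera.
- **Dial face position:** it appeared about 13 mm further out along its axis than I had modelled, so I corrected the reading for that.

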